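# Put the eyelet press back in order and stow its tools

## Task

The costume workshop's eyelet press has just been cleaned: lay the brass die plate flat in its bed, then push the T-handle fully home onto the square spindle, and then turn it clockwise to the stop so that the press is locked. Lay every tool that is on the table (brush, scraper, spanner, gauge; not all are always there) flat and lengthways in the tray compartment whose floor has the colour of its handle, either way round. Leave the spools, weights, pincushion, jar and tape where they are.

Things in the scene. Friction and masses are not known exactly. Their poses are not given: they have to be found in the camera images.
- die_plate: brass die plate, 104 (x) x 44 (y) x 10 mm thick, lying flat; origin at the centre of its underside. On top in the middle a black grip rib 40 (x) x 16 (y) mm, from 10 to 30 mm above the underside (take it across y), and a steel die, 24 mm diameter and 8 mm high, 36 mm either side along x. 0.3 kg; the same either way round
- bed (a point): centre of the floor of the rectangular die bed of the eyelet press (grey base plate, 230 x 136 mm, dark-rimmed black pocket). The pocket is 52 mm along this point's x and 112 mm along its y, its rim 8 mm high and 6 mm thick; its floor is 15 mm above the table. The die plate lies in it with its long side (plate x) along the bed's y. The spindle stands 130 mm away along +x
- handle: T-handle: dark steel square boss 46 x 46 x 30 mm with a vertical 21 mm square bore right through, and a 14 mm steel bar along its x axis ending in black balls (26 mm) 70 mm either side. Origin at the centre of the boss, 15 mm above its underside; z along the bore; the same either way up. Best taken by the two faces across y. 0.35 kg
- seat (a point): on the vertical locking spindle of the press (on the blue block): centre of the top face of its dark round collar (54 mm diameter), 66 mm above the table, on which the handle's boss rests when fully home (handle origin then 15 mm above this point). An 18 mm square steel shaft with a tapered tip rises 38 mm above it (32 mm of it square); x and y are square to the shaft's faces and turn with it
- spindle_part (a joint): turn of the locking spindle in rad: grows clockwise seen from above, from 0 (unlocked) to a stop at 1.3 (locked); a white pointer on its collar then moves from the red dot to the green dot on the blue block; starts between 0 and 0.4; stiff, stays where it is left
- tray: white tool tray, fixed, 185 (x) x 284 (y) mm, walls 4 mm thick, 15 mm high over the table, floor 4 mm thick; four compartments side by side along y, each 177 mm long (x) and 66 mm wide (y), one colour on each floor. Origin at the centre of its underside
- brush: cleaning brush, 146 mm long: blue handle and a light wooden head 34 mm wide and 12 mm high (to 18 mm with the bristles) at +x; lies along its x, origin at mid-length on the underside; the handle is 18 mm wide (y), 20 mm high, from x = -73 to +12 mm. About 0.1 kg. Not always there
- liner_blue: blue floor sheet (172 x 58 mm) of the tray compartment for the brush: origin at the middle of the compartment, at the level of its floor, 4 mm above the table; x along the compartment. The order of colours varies
- scraper: flat scraper, 147 mm long: red handle and a steel blade 40 mm wide at +x; lies along its x, origin at mid-length on the underside; the handle is 18 mm wide (y), 20 mm high, from x = -73 to +12 mm. About 0.1 kg. Not always there
- liner_red: red floor sheet (172 x 58 mm) of the tray compartment for the scraper: origin at the middle of the compartment, at the level of its floor, 4 mm above the table; x along the compartment. The order of colours varies
- spanner: flat open-ended spanner, 147 mm long: yellow handle and a dark steel jaw 36 mm wide at +x; lies along its x, origin at mid-length on the underside; the handle is 18 mm wide (y), 20 mm high, from x = -73 to +12 mm. About 0.1 kg. Not always there
- liner_yellow: yellow floor sheet (172 x 58 mm) of the tray compartment for the spanner: origin at the middle of the compartment, at the level of its floor, 4 mm above the table; x along the compartment. The order of colours varies
- gauge: flat setting gauge, 148 mm long: an aluminium strip 30 mm wide and 5 mm thick, with a green grip on it; lies along its x, origin at mid-length on the underside; the grip is 18 mm wide (y), from 5 to 21 mm high, x = -55 to +15 mm. About 0.1 kg. Not always there
- liner_green: green floor sheet (172 x 58 mm) of the tray compartment for the gauge: origin at the middle of the compartment, at the level of its floor, 4 mm above the table; x along the compartment. The order of colours varies
- weight_a: green pattern weight, 50 x 50 x 35 mm, a bystander; origin at the centre of its underside
- weight_b: green pattern weight, 50 x 50 x 35 mm, a bystander; origin at the centre of its underside
- spool_near: yellow thread spool, 40 mm diameter, 45 mm high, a bystander; origin at the centre of its underside
- spool_far: maroon thread spool, 40 mm diameter, 45 mm high, a bystander; origin at the centre of its underside
- pincushion: maroon pincushion, 76 mm diameter, 34 mm high, a bystander; origin at the centre of its underside
- sequin_jar: amber glass jar, 72 mm diameter, 90 mm high, a bystander; origin at the centre of its underside
- tape_roll: roll of tape, 84 mm diameter, 24 mm high, a bystander; origin at the centre of its underside

How it is judged:
By the outcome, as a careful person would: the job done as asked, in the order asked, and still so for the second after the job is handed in, with the robot touching nothing.
Of brush, scraper, spanner, gauge only 3 to 4 are there at a start; the rules pass over those that are not, and their reading is None.
At some moment in a run one of brush, scraper, spanner, gauge may be knocked a few centimetres aside while the robot is not near it.
Once in a run the grip may slacken for a moment while it holds something.
It also fails if it takes over 208 s, if anything falls off the work surface, if the arm or the gripper's body presses on something with over 40 N, if the wrist force passes 120 N, or if a joint passes its speed limit or range.

## Robot

A 6-joint arm with a two-finger parallel gripper is mounted at the origin on the work surface. World frame = base frame: x ahead of the robot, y to its left, z up, the work surface at z = 0. Lengths are in m, angles in rad, forces in N, time in s.
With the tool pointing down it reaches from about 0.375 to 0.975 m from the base axis. Payload 3.8 kg.
Tool frame: the origin (TCP) lies between the finger pads; the fingertips stand 8 mm ahead of it and the grasp point (between the pads) lies 11 mm behind it (tcp_to_tips is the distance from the TCP to the fingertips, in m); z points along the fingers, y is the line along which they close (so a half turn about z gives the same grasp; the last joint's range is limited). The gripper opens to 85 mm and grips with 20 to 120 N. Pads are 22 mm wide; open, the fingers measure 114 mm over their backs; the gripper's body (76 mm by 85 mm) begins 54 mm behind the grasp point. The pads swing forward as they close: fully open they stand 13 mm farther back than shut.
Start: joints at [1.259, 0.264, 1.604, -0, 1.274, -0.037], TCP at [0.183, 0.65, 0.239] pointing down, gripper open.
Joint ranges: [-2.63, 2.63], [-0.94, 2.18], [0.31, 2.57], [-1.31, 4.45], [0, 2.66], [-2.55, 2.55]. Speed limits (rad/s): [2.57, 2.57, 3.14, 3.14, 3.14, 3.14].

## Interface

Orientations are given as a rotation vector (axis times angle).
In Python, from workcell import * gives the robot as it stands.
- The arm moves only by the tool move_arm, never from a script. Its argument "series" is one flat list of numbers, 7 for each row, row after row: the finger opening in cm, from 0 to 8.54, then the shift along the tool's x, y, z in cm, then the turn, a rotation vector about the tool's x, y, z in degrees. A call has 1 to 5 rows; each row shifts and turns the commanded pose from where the row before left it, along the tool's axes as they then stand; what a row does not reach is not made up. A row lasts 1/8 s, in which the tool goes at most 62.5 mm and 10.7 degrees, less where a joint would pass 70% of its speed; a pose out of reach is approached as far as the arm can. A call is refused whole if a number of a shift passes 6.25 or a number of a turn 10.7, either way. A call with a gripper value outside its range is refused whole. The fingers move at their own pace and stop on an object; "grip_force" is the grip in N (left out, the last holds). Time passes only in rows, so rows that do not move let the fingers close. It gives the time, the measured TCP pose, the force, the opening and the grip force at its end, in the units of the state.
- read_state(): the state, without advancing time (a new reading comes with each control period).
- read_camera(name): name is "scene" or "top"; returns the picture (400x640x3 uint8, red, green, blue); there is no depth.
- calibration(name): a dict with "camera_matrix" (3x3 intrinsics, pixels), "k1" (the pictures are not rectified: a ray, as slopes to the right and down, at radius r is drawn at 1 + k1 r^2 times it, then the intrinsics apply), "rvec" (rotation vector, rad) and "tvec" (3), from world to camera coordinates, as OpenCV has them. Camera axes: x right, y down, z forward; pixel columns grow to the right and rows downward; lengths in m; the calibration is good to about 2 mm. A picture is of the moment at which its call begins. calibration takes no time and is no camera call.
- finish_job(): hands the job in; it is judged then, once.
The state is a dict: "time": time; "q": joint angles; "joint_vel": joint speeds; "joint_torque": joint torques, N m; "tool_pos": TCP position; "tcp_rot": TCP orientation; "wrist_force": force on the tool from outside, world axes, zero at the start; "torque": the same for the moment, N m; "width": opening from 0.0 (shut) to 1.0 (fully open); "grip_force": force on a finger pad.
Only numpy, scipy, OpenCV 4.12 (cv2) and the standard library are available. Lean on these libraries where they do the work, as an engineer would, in place of code of your own. Each camera call takes 0.05 s, during which the arm holds its last target. There are 200 camera calls.

## Working session

There is one attempt and no reset: what is moved stays moved. The work goes in short steps, Python scripts to look and compute and a tool call to move; the robot and the scene stay as the last step left them, time stands still between calls to the robot, and variables do not carry over. Pictures are saved under pics/ and viewed, at most 14 in all, crops included, and the job is handed in when it is done.

Besides the shell and the picture viewer there is one more tool, called in YAML: its name, and indented under it one key for each argument. move_arm: Moves the arm, as the interface text tells. Its arguments: {"type":"object","properties":{"series":{"type":"array"},"grip_force":{"type":"number"}},"required":["series"]}

```bash
ls; mkdir -p pics; python3 - <<'E'
from workcell import *
import cv2
for n in("scene","top"):
    im=read_camera(n); cv2.imwrite(f"pics/{n}0.png",im[:,:,::-1]); c=calibration(n); print(n,c)
print(read_state())
E
```

```text
pics
scene {'camera_matrix': array([[371.39102699,   0.        , 318.86529439],
       [  0.        , 371.39102699, 199.61666561],
       [  0.        ,   0.        ,   1.        ]]), 'k1': -0.08866256845921026, 'rvec': array([ 2.14953349,  0.66131899, -0.3258445 ]), 'tvec': array([-0.45976891, -0.13522961,  1.14562936])}
top {'camera_matrix': array([[431.72642545,   0.        , 324.15802403],
       [  0.        , 431.72642545, 195.07251678],
       [  0.        ,   0.        ,   1.        ]]), 'k1': -0.07944660917926062, 'rvec': array([ 2.12556349, -2.16177558,  0.19630149]), 'tvec': array([-0.00420006,  0.56216314,  0.98334409])}
{'time': 0.1, 'q': array([ 1.25910019e+00,  2.64685857e-01,  1.60525598e+00, -1.88399243e-05,
        1.27368154e+00, -3.68972819e-02]), 'joint_vel': array([-4.51099015e-04, -1.01389528e-03, -2.44979518e-03,  6.72102656e-05,
       -5.33088843e-04, -3.09599383e-04]), 'joint_torque': array([-3.18039440e-05, -5.16711831e+01, -3.68589163e+01, -9.67208734e-05,
        6.34057142e-03,  2.14924015e-06]), 'tool_pos': array([0.18297112, 0.64905674, 0.23807106]), 'tcp_rot': array([-0.43024152, -3.1116532 ,  0.00314609]), 'wrist_force': array([-0.37317821,  0.03532211, -0.16209397]), 'torque': array([0.02497694, 0.03530796, 0.0039481 ]), 'grip_force': 0.0, 'width': 0.9953165000350747}
```

View pics/top0.png

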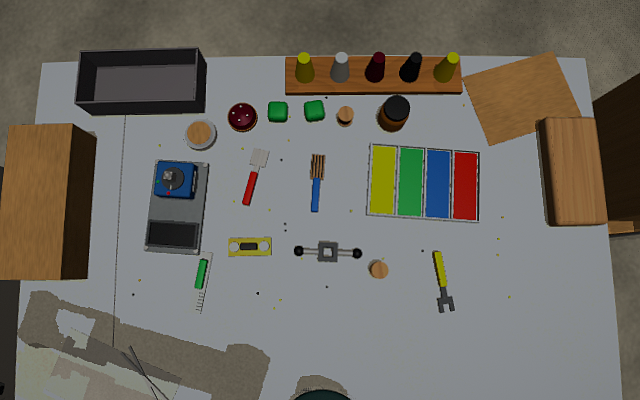

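View pics/scene0.png

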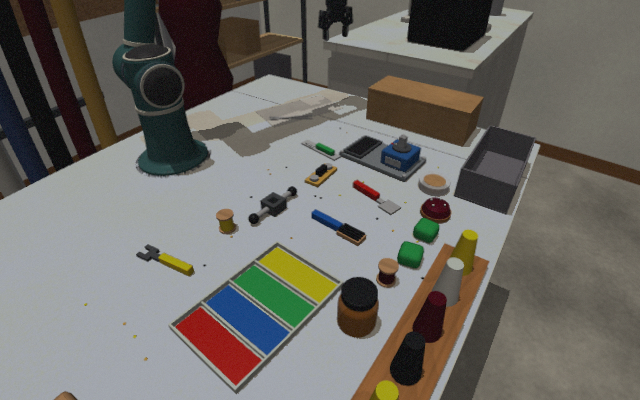

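```bash
cat > h.py <<'E'
import numpy as np, cv2
from scipy.spatial.transform import Rotation as Ro
from workcell import *
C={n:calibration(n) for n in("scene","top")}
def rays(n,uv):
    c=C[n];uv=np.atleast_2d(np.array(uv,float))
    d=np.array([c["k1"],0,0,0,0.])
    p=cv2.undistortPoints(uv[:,None],c["camera_matrix"],d)[:,0]
    R=Ro.from_rotvec(c["rvec"]).as_matrix()
    return -R.T@c["tvec"],np.c_[p,np.ones(len(p))]@R
def plane(n,uv,z):
    o,d=rays(n,uv);return (o+d*((z-o[2])/d[:,2])[:,None])
def tri(a,b):
    o1,d1=rays("top",a);o2,d2=rays("scene",b);d1=d1[0]/np.linalg.norm(d1);d2=d2[0]/np.linalg.norm(d2)
    s=np.linalg.lstsq(np.c_[d1,-d2],o2-o1,rcond=None)[0]
    p,q=o1+s[0]*d1,o2+s[1]*d2;return (p+q)/2,np.linalg.norm(p-q)
def proj(n,P):
    c=C[n];return cv2.projectPoints(np.atleast_2d(np.array(P,float)),c["rvec"],c["tvec"],c["camera_matrix"],np.array([c["k1"],0,0,0,0.]))[0][:,0]
HS={"blue":(100,125),"green":(50,80),"yellow":(24,34),"red1":(0,6),"red2":(174,180)}
def mask(im,c,smin=130,vmin=60):
    h=cv2.cvtColor(im,cv2.COLOR_RGB2HSV)
    f=lambda k:cv2.inRange(h,(HS[k][0],smin,vmin),(HS[k][1],255,255))
    return f("red1")|f("red2") if c=="red" else f(c)
def comps(m,amin=40):
    out=[]
    for k in cv2.findContours(m,cv2.RETR_EXTERNAL,cv2.CHAIN_APPROX_NONE)[0]:
        if len(k)<8: continue
        mm=np.zeros_like(m);cv2.drawContours(mm,[k],-1,255,-1);ys,xs=np.nonzero(mm&m)
        if len(xs)>=amin: out.append((len(xs),np.c_[xs,ys].astype(float)))
    return sorted(out,key=lambda t:-t[0])
def yaw_of(P):
    P=P[:,:2]-P[:,:2].mean(0);w,v=np.linalg.eigh(P.T@P);return np.degrees(np.arctan2(v[1,1],v[0,1])),np.sqrt(w/len(P))
def toolyaw():
    s=read_state();R=Ro.from_rotvec(s["tcp_rot"]).as_matrix();return s,R
E
python3 - <<'E'
from h import *
np.set_printoptions(precision=4,suppress=True)
print({n:rays(n,[[0,0]])[0] for n in C})
T=read_camera("top");S=read_camera("scene")
for c in("blue","green","yellow","red"):
    for n,im in(("top",T),("scene",S)):
        for a,p in comps(mask(im,c)):
            W=plane(n,p,0.02);y,sd=yaw_of(W)
            print(c,n,a,p.mean(0),W.mean(0)[:2],"yaw",round(y,1),sd*1000)
s,R=toolyaw();print(R)
t=cv2.resize(T[150:320,140:290],None,fx=4,fy=4,interpolation=cv2.INTER_CUBIC)[:600]
cv2.imwrite("pics/c1.png",t[:,:,::-1])
t=cv2.resize(S[120:230,240:440],None,fx=4,fy=4,interpolation=cv2.INTER_CUBIC)
cv2.imwrite("pics/c2.png",t[:,:,::-1])
E
```

```text
{'scene': array([ 0.9369, -0.5588,  0.5933]), 'top': array([0.3934, 0.0063, 1.0622])}
blue top 1478 [437.4689 183.8498] [ 0.5907 -0.2962] yaw 175.0 [16.1789 48.6719]
blue top 789 [174.3359 178.9227] [0.6128 0.3556] yaw 85.9 [28.5347 30.5069]
blue top 226 [314.9602 194.6416] [0.5679 0.0083] yaw 175.0 [ 4.7023 24.355 ]
blue scene 2350 [247.7511 319.0877] [ 0.6096 -0.3081] yaw 174.8 [15.9518 47.0143]
blue scene 279 [400.6703 152.4337] [0.5931 0.3879] yaw -142.0 [21.7578 31.8212]
blue scene 262 [326.0229 219.5802] [ 0.5764 -0.0002] yaw 173.4 [ 7.9906 23.3525]
green top 1476 [410.0738 181.7486] [ 0.5969 -0.2277] yaw 174.8 [16.0679 48.5306]
green top 322 [277.1522 110.3602] [0.786 0.101] yaw -154.6 [13.2442 13.4672]
green top 318 [314.0157 109.2767] [0.7876 0.0075] yaw -168.6 [13.1766 13.4517]
green top 201 [200.2886 273.6915] [0.3809 0.2848] yaw 169.0 [ 4.8765 19.4646]
green scene 1952 [273.9749 295.4503] [ 0.6149 -0.2402] yaw 174.8 [15.7311 46.7146]
green scene 436 [410.5459 252.9106] [0.7867 0.0102] yaw 105.7 [13.3435 17.177 ]
green scene 368 [426.3098 228.4321] [0.7858 0.1036] yaw 101.
[... 835 characters left out ...]
ow scene 115 [226.6087 225.2261] [ 0.3963 -0.1474] yaw 149.2 [8.0982 9.8744]
red top 1469 [464.7134 185.7291] [ 0.5849 -0.365 ] yaw 174.6 [16.2463 48.8888]
red top 233 [249.2361 187.897 ] [0.5872 0.1692] yaw 165.2 [ 4.9205 24.0623]
red top 68 [243.9265 120.2206] [0.7611 0.1849] yaw 156.6 [6.2709 7.3595]
red scene 2786 [218.1798 345.0836] [ 0.6034 -0.376 ] yaw 174.7 [16.0916 47.2853]
red scene 228 [365.8553 189.9167] [0.5974 0.1575] yaw 160.4 [ 8.8237 24.5447]
red scene 108 [436.5741 297.3519] [ 0.876  -0.0717] yaw 145.8 [7.8321 8.7961]
red scene 96 [436.3542 206.3542] [0.7765 0.1955] yaw 173.5 [11.044  14.8342]
[[-0.9625  0.2713 -0.0004]
 [ 0.2713  0.9625 -0.0014]
 [ 0.     -0.0015 -1.    ]]
```

View pics/c1.png

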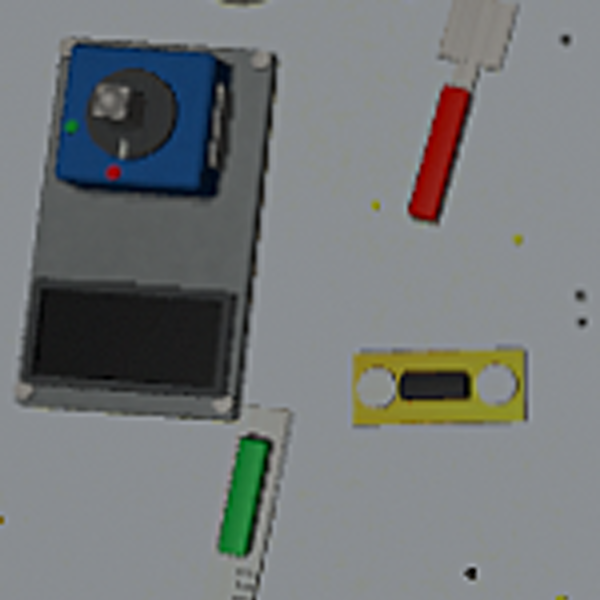

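View pics/c2.png

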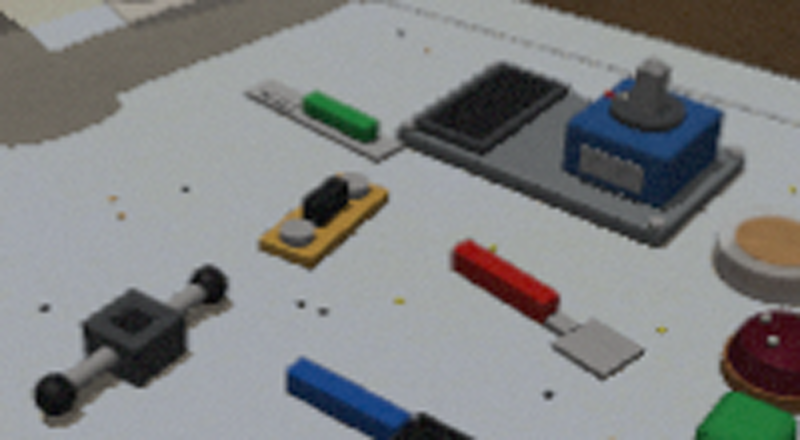

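```bash
python3 - <<'E'
from h import *
np.set_printoptions(precision=4,suppress=True)
T=read_camera("top");S=read_camera("scene")
def roi(im,x0,x1,y0,y1,f):
    m=np.zeros(im.shape[:2],np.uint8);m[y0:y1,x0:x1]=f(im[y0:y1,x0:x1].astype(int)).astype(np.uint8)*255;return m
dark=lambda t:(lambda a:a.max(2)<t)
def show(tag,n,m,z,amin=8):
    for a,p in comps(m,amin):
        h=cv2.convexHull(p.astype(np.float32))[:,0];W=plane(n,h,z)[:,:2].astype(np.float32)
        r=cv2.minAreaRect(W*1000);print(tag,n,a,p.mean(0),"mean",plane(n,p,z).mean(0)[:2],"rect",np.round(r[0],1),np.round(r[1],1),round(r[2],1))
show("plate","top",roi(T,220,280,230,262,lambda a:(a[...,0]-a[...,2]>40)),.010)
show("rib","top",roi(T,235,265,238,255,dark(70)),.030)
show("rib","scene",roi(S,310,332,160,178,dark(70)),.030)
show("pocket23","top",roi(T,142,206,215,256,dark(60)),.023)
show("pocket15","top",roi(T,142,206,215,256,dark(40)),.015)
show("balls","top",roi(T,288,368,235,268,dark(60)),.015)
show("balls","scene",roi(S,244,304,180,228,dark(45)),.015)
print("hbox top");print(T[238:266:1,312:346,1])
print("spindle top");print(T[164:194,158:188,0])
E
```

```text
plate top 484 [249.0744 246.5393] mean [0.4444 0.17  ] rect [444.8 170.1] [ 43.  102.3] 0.6
rib top 123 [248.4309 246.0244] mean [0.4447 0.1684] rect [444.8 168.2] [40.7 14.2] 89.2
rib scene 99 [321.8384 169.9596] mean [0.4579 0.159 ] rect [457.3 158.6] [56.1 29.6] 86.5
pocket23 top 1349 [171.9659 234.1816] mean [0.4759 0.3553] rect [475.9 355.3] [126.5  64.5] 84.5
pocket23 top 51 [200.4706 233.7843] mean [0.4761 0.2857] rect [474.5 285.9] [ 3.5 94.4] 84.8
pocket15 top 1010 [171.1653 233.9356] mean [0.4771 0.36  ] rect [477.1 360.2] [113.7  54.1] 85.4
pocket15 top 8 [198.75  248.875] mean [0.4401 0.2912] rect [441.  291.8] [12.   2.4] 1.3
balls top 78 [298.2692 250.4744] mean [0.4329 0.0505] rect [432.9  50. ] [21.7 21.6] 89.4
balls top 75 [356.68   253.0667] mean [ 0.4242 -0.0902] rect [424.1 -90.5] [22.  22.1] 70.5
balls top 62 [328.0161 250.9355] mean [ 0.4306 -0.0211] rect [429.3 -19.9] [26.6 26.4] 89.0
balls top 18 [332.2778 244.    ] mean [ 0.4471 -0.0317] rect [443.5 -27.4] [26.6 12. ] 89.0
balls top 14 [318.8571 248.9286] mean [0.4358 0.0009] rect [435.7   1.7] [ 2.4 28.8] 89
[... 7485 characters left out ...]
139  86  43  44  45  40
   23  28  12  19  19  22  20  22  22  19  21  23]
 [ 18  21  21  21  22  22  17  20  19  16  13  39  93  49  28  25  23  10
   15  19  20  20  21  19  21  22  21  22  22  22]
 [ 21  21  20  21  22  20  20  19  18  10  24  14   9  10  11  12  15  22
   21  21  22  21  22  22  20  21  21  20  22  23]
 [ 20  20  21  21  21  20  22  15  24  81 109  75  25  16  20  20  21  21
   22  22  21  22  21  21  21  21  21  20  18  23]
 [ 21  21  22  20  22  23  20  13  67 143 164 129  55  15  20  21  20  19
   22  20  21  21  19  20  20  22  22  20  21  21]
 [ 22  20  20  18  21  20  19  10  90 148 163 127  55  15  20  22  20  21
   23  22  20  21  21  21  21  24  22  19  21  22]]
```

```bash
cat > m1.py <<'E'
from h import *
np.set_printoptions(precision=4,suppress=True)
T=read_camera("top");S=read_camera("scene")
g=T.astype(int)
# collar ellipse: non-blue pixels in block top
m=np.zeros(T.shape[:2],np.uint8);r=(slice(160,196),slice(156,196));b=g[r]
m[r]=((b[...,2]-b[...,0]<25)&(b.max(2)<170)).astype(np.uint8)*255
m=cv2.morphologyEx(m,cv2.MORPH_OPEN,np.ones((5,5),np.uint8))
a,p=comps(m)[0];k=cv2.convexHull(p.astype(np.float32))[:,0]
W=plane("top",k,.066);c,rad=cv2.minEnclosingCircle((W[:,:2]*1000).astype(np.float32));print("collar",a,c,rad)
sm=np.zeros_like(m);sm[168:181,160:174]=(g[168:181,160:174,0]>62)*255
a,p=comps(sm)[0];r=cv2.minAreaRect((plane("top",cv2.convexHull(p.astype(np.float32))[:,0],.098)[:,:2]*1000).astype(np.float32));print("shaft",a,p.mean(0),r)
sc=tri(p.mean(0),[403.7,136.5]);print("tip tri",sc)
cc=np.array(c)/1000
for t,uv,z in(("pointer",[170.3,186.5],.067),("red",[168,192.2],.055),("green",[157.4,181.4],.055)):
    P=plane("top",uv,z)[0];d=P[:2]-cc;print(t,P,np.degrees(np.arctan2(d[1],d[0])),np.linalg.norm(d))
# heights from two views: (top px, scene px) hand-picked features
for t,a,b in(("rim far-left",(140+35/4,150+283/4),(240+412/4,120+125/4)),("red dot",(168.2,192.3),(240+609/4,120+95/4)),):
    print(t,tri(a,b))
s,R=toolyaw();print(s["tool_pos"])
E
python3 m1.py; python3 - <<'E'
from h import *
S=read_camera("scene");t=cv2.resize(S[125:190,330:430],None,fx=8,fy=8,interpolation=cv2.INTER_CUBIC);cv2.imwrite("pics/c3.png",t[:,:,::-1])
E
```

```text
collar 393 (606.25439453125, 344.57568359375) 26.86782455444336
shaft 71 [167.3239 174.7465] ((606.2423706054688, 346.19140625), (19.69434356689453, 19.250102996826172), 82.98239135742188)
tip tri (array([0.6081, 0.3478, 0.0958]), np.float64(0.003093084359285972))
pointer [0.5847 0.3487 0.067 ] 169.228572533341 0.021960784927857326
red [0.5733 0.3578 0.055 ] 158.15661439061248 0.035528643351689024
green [0.5999 0.3847 0.055 ] 98.98101562899338 0.04059910456376214
rim far-left (array([0.465 , 0.3718, 0.0131]), np.float64(0.12162031891831071))
red dot (array([0.5735, 0.3571, 0.0573]), np.float64(0.0021077871487250265))
[0.1832 0.6495 0.2391]
```

View pics/c3.png

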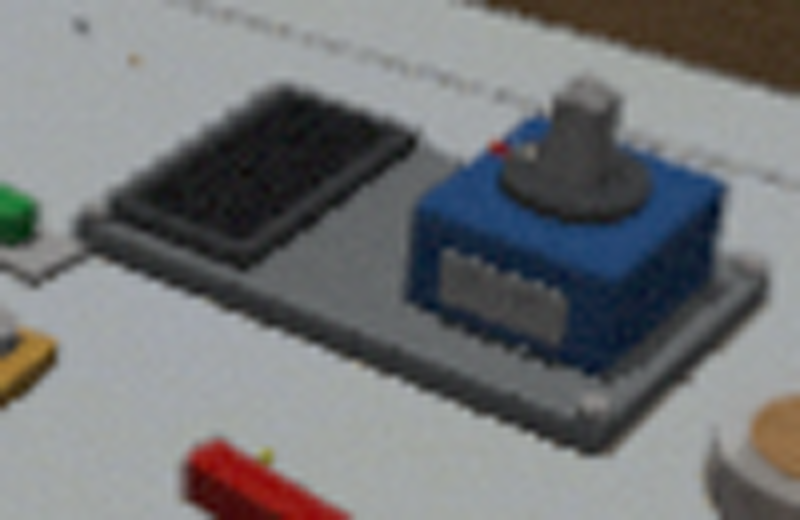

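```bash
cat > plan.py <<'E'
from h import *
def target(yy):
    a=np.radians(yy);y=np.array([np.cos(a),np.sin(a),0]);z=np.array([0,0,-1.]);return np.c_[np.cross(y,z),y,z]
def plan(wps,settle=2):
    """wps: (x,y,z,tool-y yaw deg,opening cm); prints rows of 7"""
    s,R=toolyaw();p=s["tool_pos"].copy();out=[]
    for x,y,z,yy,op in wps:
        t=np.array([x,y,z]);Rt=target(yy)
        rv=Ro.from_matrix(R.T@Rt).as_rotvec(degrees=True)
        n=int(max(1,np.ceil(np.linalg.norm(t-p)/.055),np.ceil(np.linalg.norm(rv)/10.2)))
        p0,R0=p.copy(),R.copy()
        for i in range(1,n+1):
            pi=p0+(t-p0)*i/n;Ri=R0@Ro.from_rotvec(rv*i/n,degrees=True).as_matrix()
            d=np.round(R.T@(pi-p)*100,2);w=np.round(Ro.from_matrix(R.T@Ri).as_rotvec(degrees=True),1)
            p=p+R@d/100;R=R@Ro.from_rotvec(w,degrees=True).as_matrix()
            out.append([op,*d,*w])
    out+= [[wps[-1][4],0,0,0,0,0,0]]*settle
    print("t",s["time"],"at",np.round(s["tool_pos"],4),"yy",np.round(np.degrees(np.arctan2(R[1,1],R[0,1])),1),"w",s["width"],"F",s["wrist_force"])
    for i in range(0,len(out),5): print("["+",".join("%g"%v for r in out[i:i+5] for v in r)+"]")
E
python3 - <<'E'
from plan import *
plan([(.4447,.1692,.10,1,4),(.4447,.1692,.03,1,4)])
# bed heights in both views
for a,b in(((140+33/4,150+290/4),(366,136)),((140+237/4,150+293/4),(343.75,150.6)),((140+223/4,150+392/4),(360,157.75))): print(tri(a,b))
E
```

```text
t 0.45 at [0.1831 0.6496 0.2392] yy 1.0 w 1.0009852843850704 F [-0.16199561  0.95896121  0.27610035]
[4,-3.47,-3.56,1.27,-0,0,6.7,4,-3.87,-3.13,1.26,-0,0,6.6,4,-4.2,-2.66,1.27,-0,0,6.7,4,-4.48,-2.16,1.26,-0,0,6.6,4,-4.7,-1.62,1.27,-0,0,6.7]
[4,-4.85,-1.07,1.27,-0,0,6.7,4,-4.95,-0.49,1.26,-0,0,6.6,4,-4.97,0.08,1.27,-0,0,6.7,4,-4.93,0.66,1.26,-0,0,6.6,4,-4.82,1.22,1.27,-0,0,6.7]
[4,-4.65,1.77,1.26,-0,0,6.7,4,0,0,3.5,-0,0,-0,4,0,0,3.5,-0,0,-0,4,0,0,0,0,0,0,4,0,0,0,0,0,0]
(array([0.48791694, 0.39327329, 0.04713756]), np.float64(0.03579257963249697))
(array([0.48329018, 0.26848137, 0.05256896]), np.float64(0.03840562392263154))
(array([ 0.46376786,  0.32127395, -0.01461423]), np.float64(0.04850871195554687))
```

move_arm:
  series: [4, -3.47, -3.56, 1.27, 0, 0, 6.7, 4, -3.87, -3.13, 1.26, 0, 0, 6.6, 4, -4.2, -2.66, 1.27, 0, 0, 6.7, 4, -4.48, -2.16, 1.26, 0, 0, 6.6, 4, -4.7, -1.62, 1.27, 0, 0, 6.7]

```text
time: 1.08
tool_pos: [0.3028, 0.43, 0.1759]
tcp_rot: [1.309, 2.856, 0.001]
wrist_force: [1.0, 0.3, -0.0]
width: 0.468
grip_force: 0.0
```

move_arm:
  series: [4, -4.85, -1.07, 1.27, 0, 0, 6.7, 4, -4.95, -0.49, 1.26, 0, 0, 6.6, 4, -4.97, 0.08, 1.27, 0, 0, 6.7, 4, -4.93, 0.66, 1.26, 0, 0, 6.6, 4, -4.82, 1.22, 1.27, 0, 0, 6.7]

```text
time: 1.7
tool_pos: [0.4219, 0.2117, 0.1128]
tcp_rot: [2.072, 2.36, 0.002]
wrist_force: [0.7, 0.6, 0.2]
width: 0.464
grip_force: 0.0
```

move_arm:
  series: [4, -4.65, 1.77, 1.26, 0, 0, 6.7, 4, 0, 0, 3.5, 0, 0, 0, 4, 0, 0, 2.5, 0, 0, 0, 4, 0, 0, 0, 0, 0, 0, 4, 0, 0, 0, 0, 0, 0]

```text
time: 2.33
tool_pos: [0.4454, 0.1696, 0.041]
tcp_rot: [2.202, 2.24, 0.002]
wrist_force: [-0.1, -0.2, -0.6]
width: 0.467
grip_force: 0.0
```

```bash
python3 - <<'E'
from plan import *
R=target(-5);B=np.array([.4765,.357,.023]);c,s=np.cos(np.radians(-5)),np.sin(np.radians(-5))
pts=[B+[c*i-s*j,s*i+c*j,0] for i in(.032,-.032) for j in(.062,-.062)]
print(np.round(proj("top",pts),1).tolist(),np.round(proj("scene",pts),1).tolist())
for a,b in(((148.3,220.6),(381.9,142.5)),((199.6,222.8),(360,157.75)),((145.6,245.9),(366,136)),((195.9,248.2),(343.75,150.6))): print(tri(a,b))
plan([(.4447,.1692,.021,1,4)])
E
```

```text
[[148.0, 218.9], [198.0, 222.7], [144.6, 245.2], [195.0, 249.2]] [[381.5, 140.6], [359.5, 156.2], [364.7, 134.6], [342.1, 149.3]]
(array([0.51225774, 0.41994112, 0.01339216]), np.float64(0.003850497199607214))
(array([0.50424565, 0.29060308, 0.01868499]), np.float64(0.002984414940701048))
(array([0.45108742, 0.42351806, 0.01644629]), np.float64(0.0060582943576752805))
(array([0.44305553, 0.2980875 , 0.01936882]), np.float64(0.003545359795369364))
t 2.325 at [0.4454 0.1696 0.041 ] yy 1.0 w 0.46693977958768973 F [-0.06368419 -0.21404227 -0.61944202]
[4,-0.04,-0.08,2,0.1,-0,-0,4,0,0,0,0,0,0,4,0,0,0,0,0,0]
```

move_arm:
  series: [4, -0.04, -0.08, 2.1, 0, 0, 0, 4, 0, 0, 0, 0, 0, 0, 0, 0, 0, 0, 0, 0, 0, 0, 0, 0, 0, 0, 0, 0, 0, 0, 0, 0, 0, 0, 0]
  grip_force: 60

```text
time: 2.95
tool_pos: [0.4453, 0.1694, 0.0206]
tcp_rot: [2.202, 2.239, 0.004]
wrist_force: [-0.7, 0.7, 6.7]
width: 0.174
grip_force: 61.3
```

move_arm:
  series: [0, 0, 0, 0, 0, 0, 0, 0, 0, 0, 0, 0, 0, 0, 0, 0, 0, 0, 0, 0, 0]

```text
time: 3.32
tool_pos: [0.4453, 0.1694, 0.0206]
tcp_rot: [2.202, 2.239, 0.004]
wrist_force: [0.0, 0.3, 6.9]
width: 0.167
grip_force: 61.3
```

```bash
python3 - <<'E'
from plan import *
plan([(.4453,.1694,.085,1,0),(.4765,.357,.085,-5,0)])
E
```

```text
t 3.325 at [0.4453 0.1694 0.0206] yy -5.0 w 0.16728328159134073 F [0.03009574 0.32973491 6.85604696]
[0,0,0.01,-3.22,0.1,-0,-0,0,0,0,-3.22,0,-0.1,-0,0,4.68,0.86,-0,0,0,1.5,0,4.69,0.73,-0.01,0,0,1.5,0,4.72,0.62,0,0,0,1.5]
[0,4.73,0.48,-0,0.1,0,1.5,0,0,0,0,0,0,0,0,0,0,0,0,0,0]
```

move_arm:
  series: [0, 0, 0, -3.2, 0, 0, 0, 0, 0, 0, -3.2, 0, 0, 0, 0, 4.68, 0.86, 0, 0, 0, 1.5, 0, 4.69, 0.73, 0, 0, 0, 1.5, 0, 4.72, 0.62, 0, 0, 0, 1.5]

```text
time: 3.95
tool_pos: [0.4671, 0.3105, 0.0829]
tcp_rot: [2.29, 2.15, -0.001]
wrist_force: [1.7, -0.8, -3.0]
width: 0.172
grip_force: 60.1
```

move_arm:
  series: [0, 4.73, 0.48, 0, 0, 0, 1.5, 0, 0, 0, 0, 0, 0, 0, 0, 0, 0, 0, 0, 0, 0]

```text
time: 4.32
tool_pos: [0.474, 0.3558, 0.0822]
tcp_rot: [-2.316, -2.123, 0.004]
wrist_force: [-0.2, -1.1, -3.3]
width: 0.169
grip_force: 60.0
```

```bash
python3 - <<'E'
from plan import *
plan([(.4765,.357,.045,-5,0),(.4765,.357,.036,-5,0)],0)
T=read_camera("top");S=read_camera("scene")
t=np.hstack([cv2.resize(T[190:290,120:220],None,fx=4,fy=4),cv2.resize(S[80:180,320:420],None,fx=4,fy=4)])
cv2.imwrite("pics/p1.png",t[:,:,::-1])
E
```

```text
t 4.325 at [0.474  0.3558 0.0822] yy -5.0 w 0.16933542074908287 F [-0.24727585 -1.13094203 -3.25105149]
[0,0.15,0.24,3.72,-0.1,0.1,0,0,0,0,0.9,-0,0,0]
```

View pics/p1.png

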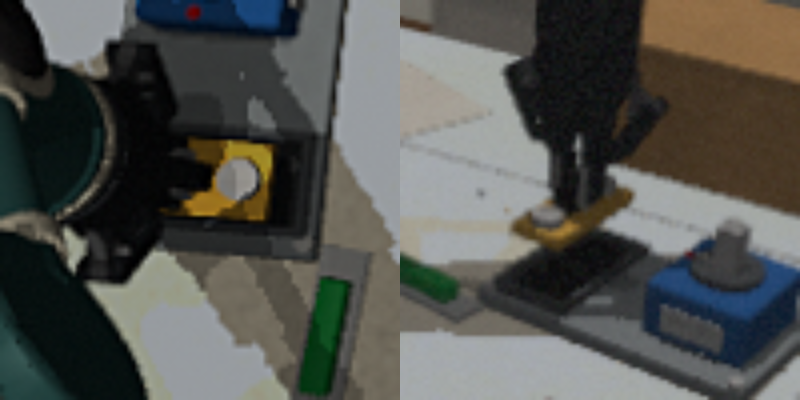

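move_arm:
  series: [0, 0.15, 0.24, 1.8, 0, 0, 0, 0, 0, 0, 1.9, 0, 0, 0, 0, 0, 0, 0, 0, 0, 0]

```text
time: 4.8
tool_pos: [0.4752, 0.3556, 0.0426]
tcp_rot: [-2.317, -2.12, 0.01]
wrist_force: [0.6, 0.6, -3.0]
width: 0.172
grip_force: 59.9
```

move_arm:
  series: [0, 0, 0, 0.4, 0, 0, 0, 0, 0, 0, 0.4, 0, 0, 0, 0, 0, 0, 0, 0, 0, 0]

```text
time: 5.18
tool_pos: [0.4775, 0.3578, 0.038]
tcp_rot: [2.317, 2.122, -0.0]
wrist_force: [-0.7, -0.1, -3.4]
width: 0.173
grip_force: 59.9
```

move_arm:
  series: [0, 0, 0, 0.2, 0, 0, 0, 0, 0, 0, 0.15, 0, 0, 0, 0, 0, 0, 0, 0, 0, 0]

```text
time: 5.55
tool_pos: [0.4778, 0.358, 0.0357]
tcp_rot: [2.317, 2.122, 0.001]
wrist_force: [-2.4, -2.3, 4.7]
width: 0.171
grip_force: 60.9
```

move_arm:
  series: [3.5, 0, 0, 0, 0, 0, 0, 3.5, 0, 0, 0, 0, 0, 0, 3.5, 0, 0, -4, 0, 0, 0, 3.5, 0, 0, -5, 0, 0, 0, 6.5, 0, 0, -2, 0, 0, 0]

```text
time: 6.18
tool_pos: [0.4795, 0.3591, 0.1483]
tcp_rot: [2.316, 2.121, 0.01]
wrist_force: [0.7, 0.6, -0.3]
width: 0.607
grip_force: 0.0
```

```bash
python3 - <<'E'
from plan import *
plan([(.4286,-.0198,.13,-3.5,6.5)])
E
```

```text
t 6.175 at [0.4795 0.3591 0.1483] yy -3.5 w 0.6070762945697235 F [ 0.67871628  0.64526823 -0.2943487 ]
[6.5,-5.46,-0.25,0.24,0,-0,-0.2,6.5,-5.45,-0.27,0.24,0.1,-0.1,-0.2,6.5,-5.46,-0.29,0.25,0,0,-0.3,6.5,-5.45,-0.31,0.24,0.1,-0,-0.2,6.5,-5.45,-0.34,0.25,-0,-0.1,-0.2]
[6.5,-5.45,-0.35,0.26,0,0,-0.2,6.5,-5.45,-0.37,0.26,0.1,-0,-0.2,6.5,0,0,0,0,0,0,6.5,0,0,0,0,0,0]
```

move_arm:
  series: [6.5, -5.46, -0.25, 0.24, 0, 0, -0.2, 6.5, -5.45, -0.27, 0.24, 0, 0, -0.2, 6.5, -5.46, -0.29, 0.25, 0, 0, -0.3, 6.5, -5.45, -0.31, 0.24, 0, 0, -0.2, 6.5, -5.45, -0.34, 0.25, 0, 0, -0.2]

```text
time: 6.8
tool_pos: [0.4403, 0.0855, 0.1317]
tcp_rot: [-2.296, -2.144, 0.001]
wrist_force: [1.8, -0.5, -0.8]
width: 0.76
grip_force: 0.0
```

move_arm:
  series: [6.5, -5.45, -0.35, 0.26, 0, 0, -0.2, 6.5, -5.45, -0.37, 0.26, 0, 0, -0.2, 6.5, 0, 0, 0, 0, 0, 0, 6.5, 0, 0, 0, 0, 0, 0]

```text
time: 7.3
tool_pos: [0.4264, -0.021, 0.1268]
tcp_rot: [-2.29, -2.15, -0.0]
wrist_force: [-0.4, 0.0, -0.2]
width: 0.763
grip_force: 0.0
```

```bash
python3 - <<'E'
from plan import *
plan([(.4286,-.0198,.06,-3.5,6.5),(.4286,-.0198,.014,-3.5,6.5)])
T=read_camera("top");S=read_camera("scene")
t=np.hstack([cv2.resize(T[190:290,120:220],None,fx=4,fy=4),cv2.resize(S[100:200,320:420],None,fx=4,fy=4)])
cv2.imwrite("pics/p2.png",t[:,:,::-1])
E
```

```text
t 7.3 at [ 0.4264 -0.021   0.1268] yy -3.5 w 0.7634691761881082 F [-0.41753544  0.04621519 -0.19194972]
[6.5,0.07,0.11,3.34,-0,-0,-0.1,6.5,0.06,0.11,3.34,-0,-0,-0,6.5,-0,-0,4.6,-0,-0,-0,6.5,0,0,0,0,0,0,6.5,0,0,0,0,0,0]
```

View pics/p2.png

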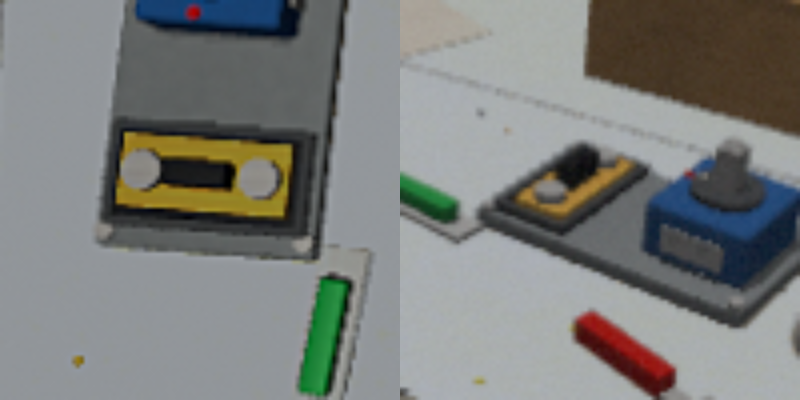

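move_arm:
  series: [6.5, 0.07, 0.11, 3.34, 0, 0, 0, 6.5, 0.06, 0.11, 3.34, 0, 0, 0, 6.5, 0, 0, 3.5, 0, 0, 0, 6.5, 0, 0, 1, 0, 0, 0, 6.5, 0, 0, 0, 0, 0, 0]

```text
time: 8.02
tool_pos: [0.4287, -0.0191, 0.0151]
tcp_rot: [-2.286, -2.153, 0.002]
wrist_force: [-0.6, 0.5, 0.3]
width: 0.762
grip_force: 0.0
```

move_arm:
  series: [3, 0, 0, 0, 0, 0, 0, 3, 0, 0, 0, 0, 0, 0, 3, 0, 0, 0, 0, 0, 0, 3, 0, 0, 0, 0, 0, 0, 3, 0, 0, 0, 0, 0, 0]
  grip_force: 100

```text
time: 8.65
tool_pos: [0.4301, -0.0198, 0.0172]
tcp_rot: [2.288, 2.15, 0.003]
wrist_force: [-2.2, 2.6, 5.0]
width: 0.512
grip_force: 102.8
```

```bash
python3 - <<'E'
from plan import *
plan([(.430,-.0198,.15,-3.5,3),(.6062,.3454,.15,-8,3)],3)
E
```

```text
t 8.65 at [ 0.4301 -0.0198  0.0172] yy -8.0 w 0.5119468437317387 F [-2.21570702  2.57786463  5.0495191 ]
[3,0,0.01,-4.43,0,-0,-0,3,0.01,0,-4.42,0.1,-0,-0,3,-0,0,-4.43,0,-0,-0.1,3,4.69,1.92,0,0,-0,0.6,3,4.71,1.88,0.01,0,-0,0.5]
[3,4.72,1.83,0,0,-0,0.6,3,4.75,1.78,0,0,-0,0.6,3,4.76,1.73,0.01,0,-0,0.5,3,4.78,1.7,0,0,-0,0.6,3,4.79,1.64,0.01,0,-0,0.6]
[3,4.82,1.59,-0,0,-0,0.5,3,0,0,0,0,0,0,3,0,0,0,0,0,0,3,0,0,0,0,0,0]
```

move_arm:
  series: [3, 0, 0, -4.43, 0, 0, 0, 3, 0, 0, -4.42, 0, 0, 0, 3, 0, 0, -4.43, 0, 0, 0, 3, 4.69, 1.92, 0, 0, 0, 0.6, 3, 4.71, 1.88, 0, 0, 0, 0.5]

```text
time: 9.28
tool_pos: [0.4743, 0.0718, 0.1501]
tcp_rot: [2.31, 2.125, 0.005]
wrist_force: [1.1, 0.3, -4.1]
width: 0.512
grip_force: 105.0
```

move_arm:
  series: [3, 4.72, 1.83, 0, 0, 0, 0.6, 3, 4.75, 1.78, 0, 0, 0, 0.6, 3, 4.76, 1.73, 0, 0, 0, 0.5, 3, 4.78, 1.7, 0, 0, 0, 0.6, 3, 4.79, 1.64, 0, 0, 0, 0.6]

```text
time: 9.9
tool_pos: [0.5839, 0.3006, 0.1483]
tcp_rot: [2.363, 2.07, -0.0]
wrist_force: [-0.3, -0.7, -2.6]
width: 0.514
grip_force: 105.0
```

move_arm:
  series: [3, 4.82, 1.59, 0, 0, 0, 0.5, 3, 0, 0, 0, 0, 0, 0, 3, 0, 0, 0, 0, 0, 0, 3, 0, 0, 0, 0, 0, 0]

```text
time: 10.4
tool_pos: [0.605, 0.3437, 0.148]
tcp_rot: [-2.373, -2.059, 0.002]
wrist_force: [0.5, -0.3, -4.4]
width: 0.516
grip_force: 107.2
```

```bash
python3 - <<'E'
from plan import *
plan([(.6062,.3454,.125,-8,3)],1)
T=read_camera("top");S=read_camera("scene")
cv2.imwrite("pics/p3.png",np.hstack([cv2.resize(T[130:230,120:220],None,fx=4,fy=4),cv2.resize(S[80:180,350:450],None,fx=4,fy=4)])[:,:,::-1])
E
```

```text
t 10.4 at [0.605  0.3437 0.148 ] yy -8.0 w 0.5161023647503441 F [ 0.469028   -0.30877827 -4.41482002]
[3,0.19,0.1,2.3,-0,0,-0.1,3,0,0,0,0,0,0]
```

View pics/p3.png

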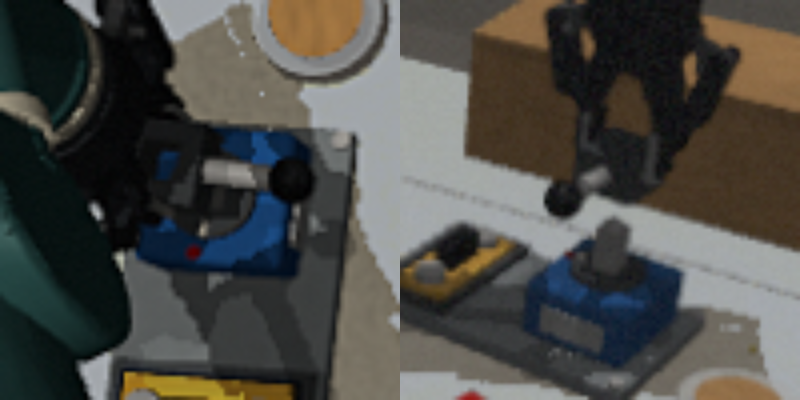

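```bash
python3 - <<'E'
from plan import *
np.set_printoptions(precision=4,suppress=True)
T=read_camera("top");m=np.zeros(T.shape[:2],np.uint8);r=(slice(167,184),slice(186,200))
m[r]=(T[r].max(2)<45)*255
a,p=comps(m)[0];print(a,p.mean(0),cv2.minEnclosingCircle(p.astype(np.float32)))
W=plane("top",p.mean(0),.146)[0];s,R=toolyaw();print(s["tool_pos"],R[:,1])
ax=np.array([-R[1,1],R[0,1]]);d=W[:2]-s["tool_pos"][:2];print(W,"along bar",d@ax,"across",d@R[:2,1],"yaw of ball",np.degrees(np.arctan2(-d[1],-d[0])))
E
```

```text
136 [192.9706 174.5   ] ((194.5, 175.0), 8.381627082824707)
[0.6055 0.3439 0.1485] [ 0.99  -0.141  0.   ]
[0.5952 0.2727 0.146 ] along bar -0.07197422420251616 across -6.474579328288754e-05 yaw of ball 81.84494723704775
```

move_arm:
  series: [3, 0.19, 0.04, 1.2, 0, 0, 0, 3, 0, 0, 1, 0, 0, 0, 3, 0, 0, 0, 0, 0, 0, 3, 0, 0, 0, 0, 0, 0]

```text
time: 11.05
tool_pos: [0.6062, 0.3467, 0.1257]
tcp_rot: [-2.372, -2.06, 0.001]
wrist_force: [-0.3, 0.6, -4.2]
width: 0.516
grip_force: 107.4
```

```bash
python3 - <<'E'
from plan import *
plan([(.6062,.3456,.113,-8,3)],1)
E
```

```text
t 11.05 at [0.6062 0.3467 0.1257] yy -8.0 w 0.5156055484278723 F [-0.28038868  0.60036198 -4.22979989]
[3,-0.11,0.02,1.27,-0,0,-0,3,0,0,0,0,0,0]
```

move_arm:
  series: [3, -0.08, 0.01, 0.5, 0, 0, 0, 3, 0, 0, 0.5, 0, 0, 0, 3, 0, 0, 0.5, 0, 0, 0, 3, 0, 0, 0, 0, 0, 0, 3, 0, 0, 0, 0, 0, 0]

```text
time: 11.68
tool_pos: [0.6063, 0.346, 0.1111]
tcp_rot: [-2.372, -2.06, 0.0]
wrist_force: [0.4, 0.2, -3.5]
width: 0.515
grip_force: 107.4
```

move_arm:
  series: [3, 0, 0, 0.5, 0, 0, 0, 3, 0, 0, 0.5, 0, 0, 0, 3, 0, 0, 0.4, 0, 0, 0, 3, 0, 0, 0, 0, 0, 0]

```text
time: 12.18
tool_pos: [0.6058, 0.3457, 0.0963]
tcp_rot: [-2.372, -2.06, 0.002]
wrist_force: [-0.3, -0.1, -3.8]
width: 0.514
grip_force: 107.5
```

move_arm:
  series: [3, 0, 0, 0.4, 0, 0, 0, 3, 0, 0, 0.4, 0, 0, 0, 3, 0, 0, 0.2, 0, 0, 0, 3, 0, 0, 0, 0, 0, 0]

```text
time: 12.68
tool_pos: [0.6061, 0.3459, 0.0868]
tcp_rot: [-2.372, -2.06, 0.001]
wrist_force: [-0.2, -0.3, -3.6]
width: 0.511
grip_force: 107.5
```

move_arm:
  series: [3, 0, 0, 0.2, 0, 0, 0, 3, 0, 0, 0.1, 0, 0, 0, 3, 0, 0, 0, 0, 0, 0]

```text
time: 13.05
tool_pos: [0.6063, 0.3459, 0.0841]
tcp_rot: [-2.372, -2.06, 0.0]
wrist_force: [0.2, -0.1, -3.8]
width: 0.513
grip_force: 107.5
```

move_arm:
  series: [3, 0, 0, 0.1, 0, 0, 0, 3, 0, 0, 0.1, 0, 0, 0, 3, 0, 0, 0, 0, 0, 0]

```text
time: 13.42
tool_pos: [0.6065, 0.3461, 0.0833]
tcp_rot: [2.372, 2.06, 0.001]
wrist_force: [-2.9, -1.5, 3.7]
width: 0.515
grip_force: 108.3
```

move_arm:
  series: [3, 0, 0, 0.1, 0, 0, 0, 3, 0, 0, 0, 0, 0, 3, 3, 0, 0, 0, 0, 0, 6, 3, 0, 0, 0, 0, 0, 6, 3, 0, 0, 0, 0, 0, 6]

```text
time: 14.05
tool_pos: [0.6075, 0.346, 0.0833]
tcp_rot: [2.709, 1.589, 0.004]
wrist_force: [-1.3, -2.1, 5.7]
width: 0.509
grip_force: 108.7
```

```bash
cat > st.py <<'E'
from plan import *
s,R=toolyaw();print(s["time"],np.round(s["tool_pos"],4),"yy",np.degrees(np.arctan2(R[1,1],R[0,1])).round(2),"tilt",R[:2,2].round(3),"F",s["wrist_force"].round(1),"M",s["torque"].round(2),"q",np.degrees(s["q"]).round(1),"w",round(s["width"],3),s["grip_force"].round(1) if hasattr(s["grip_force"],"round") else s["grip_force"])
E
python3 st.py
```

```text
14.05 [0.6075 0.346  0.0833] yy -29.21 tilt [0.003 0.   ] F [-1.3 -2.1  5.7] M [-0.52  0.43  0.18] q [27.7 24.7 96.4 -0.1 58.7 56.9] w 0.509 108.70544761419296
```

move_arm:
  series: [3, 0, 0, 0, 0, 0, 6, 3, 0, 0, 0, 0, 0, 6, 3, 0, 0, 0, 0, 0, 6, 3, 0, 0, 0, 0, 0, 6, 3, 0, 0, 0, 0, 0, 0]

```text
time: 14.68
tool_pos: [0.6078, 0.3457, 0.0833]
tcp_rot: [2.979, 0.994, 0.005]
wrist_force: [-0.6, -3.4, 6.4]
width: 0.511
grip_force: 108.7
```

```bash
python3 st.py
```

```text
14.675 [0.6078 0.3457 0.0833] yy -53.1 tilt [0.003 0.   ] F [-0.6 -3.4  6.4] M [-0.63  0.23 -0.05] q [27.6 24.7 96.4 -0.1 58.7 80.8] w 0.511 108.67466032505035
```

move_arm:
  series: [3, 0, 0, 0, 0, 0, 6, 3, 0, 0, 0, 0, 0, 6, 3, 0, 0, 0, 0, 0, 0, 3, 0, 0, 0, 0, 0, 0]

```text
time: 15.18
tool_pos: [0.608, 0.3454, 0.0833]
tcp_rot: [3.066, 0.678, 0.005]
wrist_force: [-0.9, -3.8, 5.7]
width: 0.512
grip_force: 108.7
```

```bash
python3 st.py
```

```text
15.175 [0.608  0.3454 0.0833] yy -65.05 tilt [ 0.003 -0.   ] F [-0.9 -3.8  5.7] M [-0.78  0.27 -0.06] q [27.6 24.7 96.4 -0.1 58.7 92.7] w 0.512 108.67528706789017
```

move_arm:
  series: [3, 0, 0, 0, 0, 0, 5, 3, 0, 0, 0, 0, 0, 5, 3, 0, 0, 0, 0, 0, 4, 3, 0, 0, 0, 0, 0, 0, 3, 0, 0, 0, 0, 0, 0]

```text
time: 15.8
tool_pos: [0.6081, 0.3451, 0.0833]
tcp_rot: [3.126, 0.3, 0.005]
wrist_force: [-0.9, -4.1, 7.5]
width: 0.513
grip_force: 108.7
```

```bash
python3 st.py
```

```text
15.8 [0.6081 0.3451 0.0833] yy -79.04 tilt [ 0.003 -0.001] F [-0.9 -4.1  7.5] M [-0.89  0.19 -0.07] q [ 2.760e+01  2.470e+01  9.640e+01 -1.000e-01  5.870e+01  1.067e+02] w 0.513 108.69515687227249
```

move_arm:
  series: [3, 0, 0, 0, 0, 0, 3, 3, 0, 0, 0, 0, 0, 0, 3, 0, 0, 0, 0, 0, 0]

```text
time: 16.18
tool_pos: [0.6081, 0.3451, 0.0833]
tcp_rot: [3.133, 0.218, 0.005]
wrist_force: [-0.6, -5.2, 6.7]
width: 0.514
grip_force: 108.7
```

```bash
python3 st.py
```

```text
16.175 [0.6081 0.3451 0.0833] yy -82.04 tilt [ 0.003 -0.001] F [-0.6 -5.2  6.7] M [-0.98  0.27 -0.07] q [ 27.6  24.7  96.4  -0.2  58.7 109.7] w 0.514 108.69269236922264
```

move_arm:
  series: [3, 0, 0, 0, 0, 0, 3, 3, 0, 0, 0, 0, 0, 0, 3, 0, 0, 0, 0, 0, 0]

```text
time: 16.55
tool_pos: [0.6081, 0.3451, 0.0833]
tcp_rot: [3.138, 0.136, 0.005]
wrist_force: [-1.3, -5.1, 6.9]
width: 0.511
grip_force: 108.7
```

```bash
python3 st.py
```

```text
16.55 [0.6081 0.3451 0.0833] yy -85.04 tilt [ 0.003 -0.001] F [-1.3 -5.1  6.9] M [-0.94  0.18 -0.07] q [ 2.760e+01  2.470e+01  9.640e+01 -1.000e-01  5.870e+01  1.127e+02] w 0.511 108.6893892288208
```

move_arm:
  series: [3, 0, 0, 0, 0, 0, 3, 3, 0, 0, 0, 0, 0, 0, 3, 0, 0, 0, 0, 0, 0]

```text
time: 16.92
tool_pos: [0.6079, 0.3452, 0.0833]
tcp_rot: [3.14, 0.054, 0.005]
wrist_force: [-1.0, -6.6, 6.4]
width: 0.517
grip_force: 108.7
```

```bash
python3 st.py
```

```text
16.925 [0.6079 0.3452 0.0833] yy -88.04 tilt [ 0.003 -0.001] F [-1.  -6.6  6.4] M [-0.92  0.22 -0.06] q [ 2.760e+01  2.470e+01  9.640e+01 -1.000e-01  5.870e+01  1.157e+02] w 0.517 108.72187122702599
```

move_arm:
  series: [3, 0, 0, 0, 0, 0, 3, 3, 0, 0, 0, 0, 0, 0, 3, 0, 0, 0, 0, 0, 0]

```text
time: 17.3
tool_pos: [0.6077, 0.3448, 0.0833]
tcp_rot: [3.14, -0.028, 0.004]
wrist_force: [-2.5, -6.5, 8.4]
width: 0.516
grip_force: 108.8
```

```bash
python3 st.py; python3 - <<'E'
from h import *
T=read_camera("top");S=read_camera("scene")
cv2.imwrite("pics/p4.png",np.hstack([cv2.resize(T[140:220,130:210],None,fx=5,fy=5),cv2.resize(S[110:190,360:440],None,fx=5,fy=5)])[:,:,::-1])
E
```

```text
17.3 [0.6077 0.3448 0.0833] yy -91.03 tilt [ 0.002 -0.001] F [-2.5 -6.5  8.4] M [-0.99  0.43 -0.02] q [ 27.6  24.7  96.5  -0.2  58.8 118.7] w 0.516 108.82697224617004
```

View pics/p4.png

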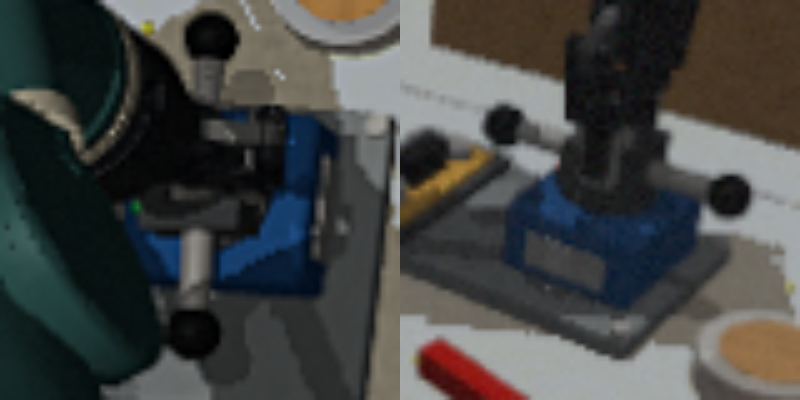

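move_arm:
  series: [3, 0, 0, 0, 0, 0, 3, 3, 0, 0, 0, 0, 0, 0, 3, 0, 0, 0, 0, 0, 0]

```text
time: 17.77
tool_pos: [0.6076, 0.3447, 0.0833]
tcp_rot: [3.138, -0.107, 0.004]
wrist_force: [-2.1, -6.4, 7.8]
width: 0.515
grip_force: 108.9
```

```bash
python3 st.py
```

```text
17.775 [0.6076 0.3447 0.0833] yy -93.91 tilt [ 0.003 -0.002] F [-2.1 -6.4  7.8] M [-1.04  0.41  0.73] q [ 27.6  24.7  96.5  -0.2  58.8 121.6] w 0.515 108.87363150715828
```

move_arm:
  series: [3, 0, 0, 0, 0, 0, 2, 3, 0, 0, 0, 0, 0, 0, 3, 0, 0, 0, 0, 0, 0]

```text
time: 18.15
tool_pos: [0.6076, 0.3447, 0.0833]
tcp_rot: [3.135, -0.158, 0.005]
wrist_force: [-2.3, -6.2, 8.2]
width: 0.512
grip_force: 109.0
```

```bash
python3 st.py
```

```text
18.15 [0.6076 0.3447 0.0833] yy -95.78 tilt [ 0.003 -0.003] F [-2.3 -6.2  8.2] M [-0.98  0.43  1.48] q [ 27.6  24.7  96.5  -0.3  58.8 123.5] w 0.512 108.99899572134018
```

move_arm:
  series: [3, 0, 0, 0, 0, 0, 2, 3, 0, 0, 0, 0, 0, 2, 3, 0, 0, 0, 0, 0, 0, 3, 0, 0, 0, 0, 0, 0]

```text
time: 18.65
tool_pos: [0.6076, 0.3446, 0.0833]
tcp_rot: [3.127, -0.262, 0.006]
wrist_force: [-2.2, -6.2, 8.0]
width: 0.515
grip_force: 109.3
```

```bash
python3 st.py
```

```text
18.65 [0.6076 0.3446 0.0833] yy -99.57 tilt [ 0.003 -0.004] F [-2.2 -6.2  8. ] M [-0.97  0.46  2.69] q [ 27.7  24.7  96.5  -0.3  58.8 127.4] w 0.515 109.34492222964764
```

move_arm:
  series: [6.5, 0, 0, 0, 0, 0, 0, 6.5, 0, 0, 0, 0, 0, 0, 6.5, 0, 0, 0, 0, 0, 0, 6.5, 0, 0, 0, 0, 0, 0, 6.5, 0, 0, -2, 0, 0, 0]

```text
time: 19.27
tool_pos: [0.6047, 0.3452, 0.0994]
tcp_rot: [3.127, -0.275, -0.006]
wrist_force: [0.5, 0.2, 0.4]
width: 0.763
grip_force: 0.0
```

move_arm:
  series: [6.5, 0, 0, -5, 0, 0, 0, 6.5, 0, 0, -5, 0, 0, -10, 6.5, 0, 5, 0, 0, 0, -10, 6.5, 0, 5, 0, 0, 0, -10, 6.5, 0, 5, 0, 0, 0, -10]

```text
time: 19.9
tool_pos: [0.6322, 0.1988, 0.2035]
tcp_rot: [-3.032, -0.822, -0.004]
wrist_force: [-0.6, 0.6, -0.4]
width: 0.76
grip_force: 0.0
```

move_arm:
  series: [6.5, 0, 5, 0, 0, 0, 0, 6.5, 0, 5, 0, 0, 0, 0, 6.5, 0, 0, 0, 0, 0, 0]

```text
time: 20.27
tool_pos: [0.6839, 0.1096, 0.203]
tcp_rot: [3.035, 0.805, 0.004]
wrist_force: [-0.7, -0.0, 0.1]
width: 0.76
grip_force: 0.0
```

```bash
python3 st.py; python3 - <<'E'
from h import *
T=read_camera("top");S=read_camera("scene")
cv2.imwrite("pics/p5.png",np.hstack([cv2.resize(T[140:220,130:210],None,fx=5,fy=5),cv2.resize(S[110:190,360:440],None,fx=5,fy=5)])[:,:,::-1])
E
```

```text
20.275 [0.6839 0.1096 0.203 ] yy -60.3 tilt [ 0.003 -0.001] F [-0.7 -0.   0.1] M [0.01 0.01 0.01] q [ 7.1 18.2 91.9 -0.1 69.8 67.4] w 0.76 0.0
```

View pics/p5.png

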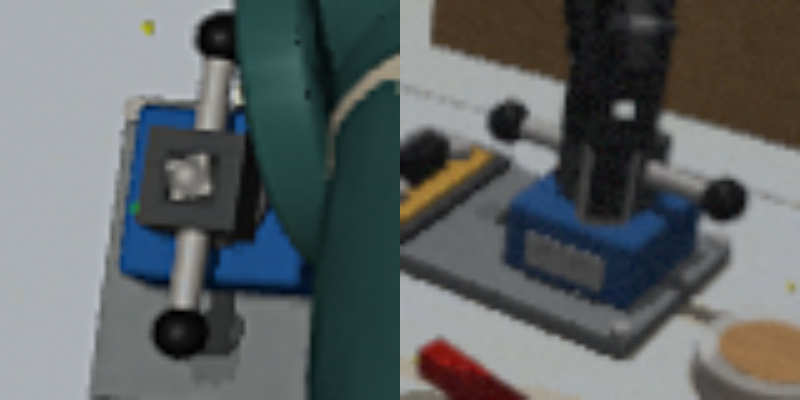

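```bash
python3 - <<'E'
from h import *
T=read_camera("top");g=T.astype(int)
print(g[166:184,159:178,1])
# handle balls
m=np.zeros(T.shape[:2],np.uint8)
for r in((slice(140,153),slice(166,179)),(slice(199,214),slice(158,175))): m[r]=(T[r].max(2)<60)*255
B=[]
for a,p in comps(m): W=plane("top",p.mean(0),.081)[0];B.append(W);print(a,p.mean(0),W)
d=B[0]-B[1];print("bar yaw",np.degrees(np.arctan2(d[1],d[0])),np.linalg.norm(d),(B[0]+B[1])/2)
sm=np.zeros_like(m);sm[167:183,160:176]=(g[167:183,160:176,1]>95)*255
a,p=comps(sm)[0];r=cv2.minAreaRect((plane("top",cv2.convexHull(p.astype(np.float32))[:,0],.098)[:,:2]*1000).astype(np.float32));print("shaft",a,p.mean(0),r)
E
python3 m1.py | head -3
```

```text
[[ 74  59  60  60  60  60  60  61  59  56  52  48  44  63  67  58  46  47
   53]
 [ 71  61  62  61  63  62  62  62  62  61  60  58  58  59  59  61  63  65
   52]
 [ 69  60  60  62  62  62  62  62  62  62  62  61  61  63  63  64  63  62
   64]
 [ 64  59  61  60  61  59  61  60  56  57  55  56  59  60  61  61  60  60
   62]
 [ 64  61  64  62  50  36  43  43  47  52  61  77  59  51  54  59  59  60
   61]
 [ 62  60  61  58  55  47  43  37  78 104 123 170  97  28  39  60  62  61
   63]
 [ 57  59  59  53  91 128 133 117  99  96 106 158  93  25  37  62  64  64
   67]
 [ 61  61  60  53 121 149 129 133 136 115  99 125  90  40  43  60  61  62
   66]
 [ 61  64  63  53  74  92 134 164 166 137 108 108  86  43  48  61  59  60
   66]
 [ 60  60  62  50  64  92 135 160 160 130 110 111 100  49  51  62  62  61
   68]
 [ 62  62  63  53  56  91 116 134 137 121 112 119 127  59  49  61  61  63
   66]
 [ 61  63  62  55  40  89 114 111 112 115 120 144 171  78  50  64  63  66
   57]
 [ 62  63  61  51  19 108 149 123 109 116 126 148 136  62  57  62  63  67
   54]
 [ 62  63  61  50  28 113 158 113  66  85  58  
[... 283 characters left out ...]
 65  64  64  64  64  61  63  62  61  62  61  62  61  62  62  62  65
   17]]
131 [167.85496183 205.95419847] [0.53643966 0.34774786 0.081     ]
51 [172.7254902  147.07843137] [0.67660909 0.34224348 0.081     ]
bar yaw 177.7511808469174 0.1402774606606974 [0.60652438 0.34499567 0.081     ]
shaft 57 [167.49122807 174.96491228] ((605.88427734375, 345.8803405761719), (17.670055389404297, 18.938278198242188), 10.512723922729492)
collar 467 (609.1204833984375, 350.93133544921875) 36.0319938659668
shaft 71 [167.4085 174.8732] ((605.94873046875, 345.7288818359375), (19.54831886291504, 19.411457061767578), 13.701449394226074)
tip tri (array([0.608 , 0.3477, 0.0958]), np.float64(0.0034372819185993714))
```

```bash
cat > m2.py <<'E'
import sys
from plan import *
np.set_printoptions(precision=4,suppress=True)
T=read_camera("top");S=read_camera("scene")
HEAD={"yellow":-180,"green":180,"blue":0,"red":0}
def look(c):
    L=comps(mask(T,c));l=plane("top",L[0][1],.004).mean(0)
    y=yaw_of(plane("top",L[0][1],.004))[0]
    best=None
    for a,p in L[1:]:
        W=plane("top",p,.02);yy,sd=yaw_of(W)
        if a<320 and a>90 and sd[1]>.016 and sd[0]<.0075: best=(W.mean(0),yy,a,p.mean(0))
    print(c,"liner",l[:2],round(y,1),"tool",best)
    if best:
        for a,p in comps(mask(S,c)):
            q,e=tri(best[3],p.mean(0))
            if e<.02: print("   height from two views",q,e)
    return l,best
if __name__=="__main__":
    for c in HEAD: look(c)
E
python3 m2.py
```

```text
yellow liner [ 0.6063 -0.1613] 175.0 tool (array([ 0.3825, -0.2902,  0.02  ]), np.float64(-171.21569882105013), 248, array([440.0605, 268.621 ]))
   height from two views [ 0.3835 -0.2917  0.0091] 0.003946502598918493
green liner [ 0.6001 -0.2313] 174.8 tool None
blue liner [ 0.5935 -0.3009] 174.9 tool (array([0.5683, 0.0082, 0.02  ]), np.float64(174.96870824715202), 225, array([314.9778, 194.5022]))
   height from two views [0.5701 0.0085 0.0101] 0.0007462020572130123
red liner [ 0.5879 -0.3707] 174.6 tool None
```

```bash
python3 - <<'E'
from plan import *
plan([(.3672,-.2926,.12,-81.2,4),(.3672,-.2926,.05,-81.2,4)],3)
E
```

```text
t 20.625 at [0.6814 0.1144 0.2015] yy -81.2 w 0.763248695904506 F [-0.48609073 -0.3237014  -0.46676293]
[4,-4.76,1.95,0.81,-0,-0,2.1,4,-4.68,2.12,0.82,-0,-0,2.2,4,-4.6,2.3,0.81,-0,-0,2.1,4,-4.51,2.47,0.82,-0,-0,2.1,4,-4.42,2.63,0.81,-0,-0,2.1]
[4,-4.32,2.79,0.81,-0,-0,2.2,4,-4.2,2.96,0.82,-0,-0,2.1,4,-4.1,3.11,0.81,-0,-0,2.1,4,-3.98,3.25,0.81,-0,-0,2.1,4,-3.86,3.4,0.82,-0,-0,2.2]
[4,-0,0,3.5,-0,-0,-0,4,-0,0,3.5,-0,-0,-0,4,0,0,0,0,0,0,4,0,0,0,0,0,0,4,0,0,0,0,0,0]
```

move_arm:
  series: [4, -4.76, 1.95, 0.81, 0, 0, 2.1, 4, -4.68, 2.12, 0.82, 0, 0, 2.2, 4, -4.6, 2.3, 0.81, 0, 0, 2.1, 4, -4.51, 2.47, 0.82, 0, 0, 2.1, 4, -4.42, 2.63, 0.81, 0, 0, 2.1]

```text
time: 21.25
tool_pos: [0.5234, -0.0904, 0.1605]
tcp_rot: [3.096, 0.529, 0.001]
wrist_force: [-0.2, -1.1, -0.1]
width: 0.473
grip_force: 0.0
```

move_arm:
  series: [4, -4.32, 2.79, 0.81, 0, 0, 2.2, 4, -4.2, 2.96, 0.82, 0, 0, 2.1, 4, -4.1, 3.11, 0.81, 0, 0, 2.1, 4, -3.98, 3.25, 0.81, 0, 0, 2.1, 4, -3.86, 3.4, 0.82, 0, 0, 2.2]

```text
time: 21.88
tool_pos: [0.3664, -0.2939, 0.12]
tcp_rot: [3.132, 0.238, 0.001]
wrist_force: [0.9, -0.9, -0.3]
width: 0.466
grip_force: 0.0
```

move_arm:
  series: [4, 0, 0, 3.5, 0, 0, 0, 4, 0, 0, 3, 0, 0, 0, 4, 0, 0, 0, 0, 0, 0, 4, 0, 0, 0, 0, 0, 0, 4, 0, 0, 0, 0, 0, 0]

```text
time: 22.5
tool_pos: [0.3684, -0.294, 0.0564]
tcp_rot: [3.13, 0.238, 0.003]
wrist_force: [-0.5, -0.3, -0.6]
width: 0.467
grip_force: 0.0
```

```bash
python3 m2.py; python3 - <<'E'
from plan import *
plan([(.3672,-.2926,.013,-81.2,4)],1)
E
```

```text
yellow liner [ 0.6063 -0.1613] 175.0 tool None
green liner [ 0.6001 -0.2313] 174.8 tool (array([0.3811, 0.2848, 0.02  ]), np.float64(169.12996054478458), 203, array([200.3103, 273.6158]))
   height from two views [0.3817 0.2877 0.0111] 0.0018572758478637922
blue liner [ 0.5937 -0.3008] 175.0 tool (array([0.5681, 0.0083, 0.02  ]), np.float64(175.0522141202452), 224, array([314.9643, 194.5804]))
   height from two views [0.5701 0.0086 0.0098] 0.0009493940137735807
red liner [ 0.5879 -0.3707] 174.6 tool (array([0.6054, 0.1914, 0.02  ]), np.float64(159.27926337429176), 233, array([240.3305, 180.7639]))
   height from two views [0.6083 0.1939 0.0083] 0.0015374883336584152
t 22.6 at [ 0.3681 -0.2939  0.0561] yy -81.2 w 0.46669221825113716 F [ 0.24556166 -0.62782225  0.0586094 ]
[4,-0.07,-0.15,4.31,0.1,-0.1,-0.1,4,0,0,0,0,0,0]
```

move_arm:
  series: [4, -0.05, -0.12, 3.2, 0, 0, 0, 4, 0, 0, 1.1, 0, 0, 0, 4, 0, 0, 0, 0, 0, 0, 0.5, 0, 0, 0, 0, 0, 0, 0.5, 0, 0, 0, 0, 0, 0]
  grip_force: 60

```text
time: 23.22
tool_pos: [0.3673, -0.2932, 0.013]
tcp_rot: [3.131, 0.237, 0.003]
wrist_force: [-0.4, 0.1, 2.8]
width: 0.191
grip_force: 60.4
```

move_arm:
  series: [0.5, 0, 0, 0, 0, 0, 0, 0.5, 0, 0, 0, 0, 0, 0, 0.5, 0, 0, 0, 0, 0, 0]

```text
time: 23.6
tool_pos: [0.3673, -0.2932, 0.013]
tcp_rot: [3.131, 0.237, 0.003]
wrist_force: [-1.1, -0.1, 5.7]
width: 0.198
grip_force: 60.8
```

```bash
python3 - <<'E'
from plan import *
plan([(.3672,-.2926,.08,-81.2,.5),(.6212,-.1626,.08,-95,.5)],2)
E
```

```text
t 23.6 at [ 0.3673 -0.2932  0.013 ] yy -95.0 w 0.1981784868263298 F [-1.11012341 -0.09486856  5.68360085]
[0.5,0,-0.02,-3.35,0.1,-0,-0.1,0.5,0.01,-0.03,-3.35,0,-0.1,-0,0.5,4.51,-1.5,-0,0,0,2.3,0.5,4.45,-1.67,-0,0,0,2.3,0.5,4.38,-1.86,-0,0,0,2.3]
[0.5,4.3,-2.03,-0,0,0,2.3,0.5,4.22,-2.2,-0.01,0,0,2.3,0.5,4.12,-2.36,0,0,0,2.3,0.5,0,0,0,0,0,0,0.5,0,0,0,0,0,0]
```

move_arm:
  series: [0.5, 0, 0, -3.35, 0, 0, 0, 0.5, 0, 0, -3.35, 0, 0, 0, 0.5, 4.51, -1.5, 0, 0, 0, 2.3, 0.5, 4.45, -1.67, 0, 0, 0, 2.3, 0.5, 4.38, -1.86, 0, 0, 0, 2.3]

```text
time: 24.22
tool_pos: [0.4944, -0.2268, 0.0789]
tcp_rot: [3.141, 0.045, 0.0]
wrist_force: [0.2, -0.9, -0.7]
width: 0.2
grip_force: 59.9
```

move_arm:
  series: [0.5, 4.3, -2.03, 0, 0, 0, 2.3, 0.5, 4.22, -2.2, 0, 0, 0, 2.3, 0.5, 4.12, -2.36, 0, 0, 0, 2.3, 0.5, 0, 0, 0, 0, 0, 0, 0.5, 0, 0, 0, 0, 0, 0]

```text
time: 24.85
tool_pos: [0.6196, -0.1625, 0.078]
tcp_rot: [-3.138, 0.14, 0.003]
wrist_force: [0.2, -0.5, -1.6]
width: 0.192
grip_force: 59.8
```

```bash
python3 - <<'E'
from plan import *
plan([(.6212,-.1626,.035,-95,.5),(.6212,-.1626,.019,-95,.5)],2)
E
```

```text
t 24.85 at [ 0.6196 -0.1625  0.078 ] yy -95.0 w 0.1924309554189117 F [ 0.1959717  -0.51385429 -1.62482632]
[0.5,0.17,-0,4.3,-0,0.1,-0.1,0.5,0,-0,1.6,-0,0,0,0.5,0,0,0,0,0,0,0.5,0,0,0,0,0,0]
```

move_arm:
  series: [0.5, 0.17, 0, 4.2, 0, 0, 0, 0.5, 0, 0, 1.4, 0, 0, 0, 0.5, 0, 0, 0.2, 0, 0, 0, 0.5, 0, 0, 0, 0, 0, 0, 0.5, 0, 0, 0, 0, 0, 0]

```text
time: 25.48
tool_pos: [0.6233, -0.1634, 0.0224]
tcp_rot: [3.138, -0.141, 0.004]
wrist_force: [-0.8, 0.1, -0.0]
width: 0.195
grip_force: 59.8
```

move_arm:
  series: [3, 0, 0, 0, 0, 0, 0, 3, 0, 0, 0, 0, 0, 0, 3, 0, 0, 0, 0, 0, 0, 3, 0, 0, -4, 0, 0, 0, 3, 0, 0, -5, 0, 0, 0]

```text
time: 26.1
tool_pos: [0.6207, -0.1624, 0.1099]
tcp_rot: [-3.137, 0.141, 0.006]
wrist_force: [1.0, -0.2, 0.7]
width: 0.354
grip_force: 0.0
```

```bash
python3 - <<'E'
from plan import *
# brush: centroid .5682,.0083, heading -5 ; grasp 15.5 mm towards head
c,s=np.cos(np.radians(-5)),np.sin(np.radians(-5))
g=(.5682+.0155*c,.0083+.0155*s)
plan([(*g,.10,-95,4),(*g,.05,-95,4)],2);print(g)
E
```

```text
t 26.1 at [ 0.6207 -0.1624  0.1099] yy -95.0 w 0.35381593802824157 F [ 0.95629378 -0.22987273  0.65823364]
[4,-1.3,-4.13,0.26,-0,0.1,-0,4,-1.3,-4.14,0.25,-0,0,-0.1,4,-1.3,-4.13,0.25,-0,0.1,-0,4,-1.29,-4.14,0.25,-0,0,-0,4,0,0,5,-0,0,-0]
[4,0,0,0,0,0,0,4,0,0,0,0,0,0]
(np.float64(0.5836410178204221), np.float64(0.006949085987411298))
```

move_arm:
  series: [4, -1.3, -4.13, 0.26, 0, 0, 0, 4, -1.3, -4.14, 0.25, 0, 0, 0, 4, -1.3, -4.13, 0.25, 0, 0, 0, 4, -1.29, -4.14, 0.25, 0, 0, 0, 4, 0, 0, 4.5, 0, 0, 0]

```text
time: 26.72
tool_pos: [0.5888, 0.0092, 0.0593]
tcp_rot: [-3.138, 0.135, -0.014]
wrist_force: [1.5, -0.6, -0.6]
width: 0.473
grip_force: 0.0
```

move_arm:
  series: [4, 0, 0, 0, 0, 0, 0, 4, 0, 0, 0, 0, 0, 0]

```text
time: 26.98
tool_pos: [0.5857, 0.0062, 0.0563]
tcp_rot: [3.138, -0.142, 0.0]
wrist_force: [0.7, 1.2, 0.0]
width: 0.465
grip_force: 0.0
```

```bash
python3 m2.py; python3 - <<'E'
from plan import *
plan([(.5836,.0069,.013,-95,4)],1)
E
```

```text
yellow liner [ 0.6127 -0.1622] 174.8 tool None
green liner [ 0.6001 -0.2313] 174.8 tool (array([0.381 , 0.2847, 0.02  ]), np.float64(169.19029267036717), 204, array([200.3235, 273.6373]))
blue liner [ 0.5935 -0.3009] 174.9 tool None
red liner [ 0.5879 -0.3707] 174.6 tool (array([0.6053, 0.1914, 0.02  ]), np.float64(159.32043076389337), 234, array([240.3376, 180.7863]))
   height from two views [0.6084 0.194  0.008 ] 0.0017228977270195137
t 27.075 at [0.5869 0.0059 0.0575] yy -95.0 w 0.47053447192240305 F [ 0.719855   -1.1310177   0.66120036]
[4,-0.35,-0.07,4.45,-0,-0.2,-0.2,4,0,0,0,0,0,0]
```

move_arm:
  series: [4, -0.2, 0, 3.2, 0, 0, 0, 4, 0, 0, 1.2, 0, 0, 0, 4, 0, 0, 0, 0, 0, 0, 0.5, 0, 0, 0, 0, 0, 0, 0.5, 0, 0, 0, 0, 0, 0]

```text
time: 27.7
tool_pos: [0.5847, 0.0066, 0.0132]
tcp_rot: [-3.138, 0.141, -0.004]
wrist_force: [0.1, 0.2, 3.0]
width: 0.192
grip_force: 61.7
```

move_arm:
  series: [0.5, 0, 0, 0, 0, 0, 0, 0.5, 0, 0, 0, 0, 0, 0, 0.5, 0, 0, 0, 0, 0, 0]

```text
time: 28.08
tool_pos: [0.5847, 0.0066, 0.0131]
tcp_rot: [3.138, -0.141, 0.004]
wrist_force: [0.1, -0.4, 6.0]
width: 0.195
grip_force: 61.8
```

```bash
python3 - <<'E'
from plan import *
s,R=toolyaw();x,y,z=s["tool_pos"]
plan([(x,y,.08,-95,.5),(.5786,-.2996,.08,-95,.5)],2)
E
```

```text
t 28.075 at [0.5847 0.0066 0.0131] yy -95.0 w 0.19534566013814306 F [ 0.06901515 -0.43259963  5.97630788]
[0.5,0.01,-0,-3.34,-0,-0.1,-0.1,0.5,0,-0,-3.35,-0,-0,-0,0.5,0.35,5.09,0,-0,-0,-0,0.5,0.35,5.09,0,-0,-0,-0,0.5,0.34,5.1,0,-0,-0,-0]
[0.5,0.35,5.09,0,-0,-0,-0,0.5,0.35,5.09,0,-0,-0,-0,0.5,0.35,5.09,0,-0,-0,-0,0.5,0,0,0,0,0,0,0.5,0,0,0,0,0,0]
```

move_arm:
  series: [0.5, 0, 0, -3.34, 0, 0, 0, 0.5, 0, 0, -3.35, 0, 0, 0, 0.5, 0.35, 5.09, 0, 0, 0, 0, 0.5, 0.35, 5.09, 0, 0, 0, 0, 0.5, 0.34, 5.1, 0, 0, 0, 0]

```text
time: 28.7
tool_pos: [0.5797, -0.1475, 0.0786]
tcp_rot: [-3.138, 0.14, 0.0]
wrist_force: [0.2, 0.4, -1.6]
width: 0.192
grip_force: 61.0
```

move_arm:
  series: [0.5, 0.35, 5.09, 0, 0, 0, 0, 0.5, 0.35, 5.09, 0, 0, 0, 0, 0.5, 0.35, 5.09, 0, 0, 0, 0, 0.5, 0, 0, 0, 0, 0, 0, 0.5, 0, 0, 0, 0, 0, 0]

```text
time: 29.32
tool_pos: [0.5761, -0.299, 0.0779]
tcp_rot: [-3.137, 0.142, 0.002]
wrist_force: [-0.4, 0.1, -0.7]
width: 0.192
grip_force: 60.9
```

```bash
python3 - <<'E'
from plan import *
plan([(.5786,-.2996,.035,-95,.5),(.5786,-.2996,.019,-95,.5)],2)
E
```

```text
t 29.325 at [ 0.5761 -0.299   0.0779] yy -95.0 w 0.1918192331158844 F [-0.37808565  0.067081   -0.6666953 ]
[0.5,0.26,0.04,4.29,-0.1,0.1,-0.2,0.5,-0,-0,1.6,0,-0,0,0.5,0,0,0,0,0,0,0.5,0,0,0,0,0,0]
```

move_arm:
  series: [0.5, 0.2, 0.04, 4.2, 0, 0, 0, 0.5, 0, 0, 1.4, 0, 0, 0, 0.5, 0, 0, 0.2, 0, 0, 0, 0.5, 0, 0, 0, 0, 0, 0, 0.5, 0, 0, 0, 0, 0, 0]

```text
time: 29.95
tool_pos: [0.5798, -0.3004, 0.0222]
tcp_rot: [3.137, -0.14, 0.004]
wrist_force: [0.5, -0.7, -0.5]
width: 0.19
grip_force: 61.0
```

move_arm:
  series: [3, 0, 0, 0, 0, 0, 0, 3, 0, 0, 0, 0, 0, 0, 3, 0, 0, 0, 0, 0, 0, 3, 0, 0, -4, 0, 0, 0, 3, 0, 0, -5, 0, 0, 0]

```text
time: 30.58
tool_pos: [0.5773, -0.2993, 0.1096]
tcp_rot: [-3.137, 0.141, 0.006]
wrist_force: [0.2, -0.0, 0.6]
width: 0.356
grip_force: 0.0
```

```bash
python3 - <<'E'
from plan import *
plan([(.6198,.1859,.11,-110.7,4),(.6198,.1859,.055,-110.7,4)],3)
E
```

```text
t 30.575 at [ 0.5773 -0.2993  0.1096] yy -110.7 w 0.3559172725598774 F [ 0.22488858 -0.0323647   0.60560035]
[4,-0.01,-5.41,0.01,-0,0,1.7,4,-0.18,-5.41,0,-0,0.1,1.8,4,-0.34,-5.4,0.01,-0,-0,1.7,4,-0.51,-5.39,-0,-0,0,1.7,4,-0.66,-5.37,0,-0,0,1.7]
[4,-0.82,-5.35,0.01,-0,0.1,1.8,4,-0.99,-5.32,0,-0.1,-0,1.7,4,-1.15,-5.29,-0,0,0,1.7,4,-1.31,-5.25,-0.01,0,0,1.7,4,0.01,-0.01,5.5,0,0,0]
[4,0,0,0,0,0,0,4,0,0,0,0,0,0,4,0,0,0,0,0,0]
```

move_arm:
  series: [4, 0, -5.41, 0, 0, 0, 1.7, 4, -0.18, -5.41, 0, 0, 0, 1.8, 4, -0.34, -5.4, 0, 0, 0, 1.7, 4, -0.51, -5.39, 0, 0, 0, 1.7, 4, -0.66, -5.37, 0, 0, 0, 1.7]

```text
time: 31.2
tool_pos: [0.6024, -0.0289, 0.1108]
tcp_rot: [-3.119, 0.378, -0.001]
wrist_force: [0.6, 0.1, 0.1]
width: 0.466
grip_force: 0.0
```

move_arm:
  series: [4, -0.82, -5.35, 0, 0, 0, 1.8, 4, -0.99, -5.32, 0, 0, 0, 1.7, 4, -1.15, -5.29, 0, 0, 0, 1.7, 4, -1.31, -5.25, 0, 0, 0, 1.7, 4, 0, 0, 4.5, 0, 0, 0]

```text
time: 31.82
tool_pos: [0.626, 0.1905, 0.0703]
tcp_rot: [-3.086, 0.555, -0.017]
wrist_force: [0.2, -0.8, -0.2]
width: 0.465
grip_force: 0.0
```

move_arm:
  series: [4, 0, 0, 0, 0, 0, 0, 4, 0, 0, 0, 0, 0, 0, 4, 0, 0, 0, 0, 0, 0]

```text
time: 32.2
tool_pos: [0.6226, 0.1846, 0.0675]
tcp_rot: [-3.089, 0.565, -0.004]
wrist_force: [-0.2, -0.1, -0.2]
width: 0.473
grip_force: 0.0
```

```bash
python3 m2.py; python3 - <<'E'
from plan import *
plan([(.6198,.1859,.013,-110.7,4)],1)
T=read_camera("top");S=read_camera("scene")
cv2.imwrite("pics/p6.png",np.hstack([cv2.resize(T[100:300,100:500],None,fx=1,fy=1),S[100:300,160:560]])[:,:,::-1])
E
```

```text
yellow liner [ 0.6128 -0.1622] 174.8 tool None
green liner [ 0.6001 -0.2313] 174.8 tool None
blue liner [ 0.5809 -0.2998] 175.8 tool None
red liner [ 0.5879 -0.3707] 174.6 tool None
t 32.3 at [0.6225 0.1847 0.0674] yy -110.7 w 0.46702073467012784 F [ 0.30709062 -0.02906705  0.5525928 ]
[4,-0.31,-0.01,5.44,-0.1,-0.1,-0,4,0,0,0,0,0,0]
```

View pics/p6.png

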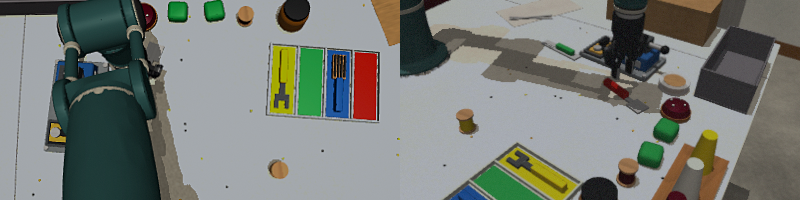

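move_arm:
  series: [4, -0.25, 0, 3.3, 0, 0, 0, 4, 0, 0, 2.1, 0, 0, 0, 4, 0, 0, 0, 0, 0, 0, 0.5, 0, 0, 0, 0, 0, 0, 0.5, 0, 0, 0, 0, 0, 0]

```text
time: 33.02
tool_pos: [0.6201, 0.1863, 0.013]
tcp_rot: [-3.09, 0.563, -0.003]
wrist_force: [0.2, -0.0, -0.8]
width: 0.193
grip_force: 61.4
```

move_arm:
  series: [0.5, 0, 0, 0, 0, 0, 0, 0.5, 0, 0, 0, 0, 0, 0, 0.5, 0, 0, 0, 0, 0, 0]

```text
time: 33.4
tool_pos: [0.6198, 0.1863, 0.0127]
tcp_rot: [-3.09, 0.563, -0.003]
wrist_force: [-0.1, -0.0, 5.4]
width: 0.191
grip_force: 62.2
```

```bash
python3 - <<'E'
from plan import *
s,R=toolyaw();x,y,z=s["tool_pos"]
plan([(x,y,.08,-110.7,.5),(.573,-.3694,.08,-95,.5)],2)
E
```

```text
t 33.4 at [0.6198 0.1863 0.0127] yy -95.0 w 0.1910053126984474 F [-0.10178603 -0.01189581  5.39358177]
[0.5,0.01,-0,-3.37,-0,-0,0,0.5,0,-0.01,-3.36,-0.1,-0.1,0.1,0.5,1.39,4.87,0,0,0,-1.4,0.5,1.27,4.91,0.01,0,0,-1.5,0.5,1.15,4.94,-0,0,0,-1.4]
[0.5,1.02,4.97,0,0,0,-1.4,0.5,0.9,4.99,0,0,0,-1.5,0.5,0.77,5.01,0.01,0,0,-1.4,0.5,0.65,5.03,-0,0,0,-1.4,0.5,0.52,5.04,0,0,0,-1.5]
[0.5,0.39,5.05,0,0,0,-1.4,0.5,0.27,5.06,0.01,0,0,-1.4,0.5,0.14,5.07,-0,0,0,-1.4,0.5,0,0,0,0,0,0,0.5,0,0,0,0,0,0]
```

move_arm:
  series: [0.5, 0, 0, -3.37, 0, 0, 0, 0.5, 0, 0, -3.36, 0, 0, 0, 0.5, 1.39, 4.87, 0, 0, 0, -1.4, 0.5, 1.27, 4.91, 0, 0, 0, -1.5, 0.5, 1.15, 4.94, 0, 0, 0, -1.4]

```text
time: 34.02
tool_pos: [0.6055, 0.0332, 0.0784]
tcp_rot: [3.11, -0.444, -0.001]
wrist_force: [0.5, -0.7, -0.8]
width: 0.192
grip_force: 61.5
```

move_arm:
  series: [0.5, 1.02, 4.97, 0, 0, 0, -1.4, 0.5, 0.9, 4.99, 0, 0, 0, -1.5, 0.5, 0.77, 5.01, 0, 0, 0, -1.4, 0.5, 0.65, 5.03, 0, 0, 0, -1.4, 0.5, 0.52, 5.04, 0, 0, 0, -1.5]

```text
time: 34.65
tool_pos: [0.5846, -0.2196, 0.0782]
tcp_rot: [-3.131, 0.249, 0.002]
wrist_force: [-0.3, -0.1, -0.8]
width: 0.192
grip_force: 61.5
```

move_arm:
  series: [0.5, 0.39, 5.05, 0, 0, 0, -1.4, 0.5, 0.27, 5.06, 0, 0, 0, -1.4, 0.5, 0.14, 5.07, 0, 0, 0, -1.4, 0.5, 0, 0, 0, 0, 0, 0, 0.5, 0, 0, 0, 0, 0, 0]

```text
time: 35.28
tool_pos: [0.5722, -0.3691, 0.0779]
tcp_rot: [-3.137, 0.137, 0.002]
wrist_force: [-0.3, 1.2, -0.1]
width: 0.195
grip_force: 61.4
```

```bash
python3 - <<'E'
from plan import *
plan([(.573,-.3694,.035,-95,.5),(.573,-.3694,.019,-95,.5)],2)
E
```

```text
t 35.275 at [ 0.5722 -0.3691  0.0779] yy -95.0 w 0.19459478089308707 F [-0.30333486  1.17151176 -0.08612247]
[0.5,0.09,0.02,4.29,-0.1,0.1,-0,0.5,-0,0,1.6,0,-0,-0,0.5,0,0,0,0,0,0,0.5,0,0,0,0,0,0]
```

move_arm:
  series: [0.5, 0.07, 0.02, 4.2, 0, 0, 0, 0.5, 0, 0, 1.4, 0, 0, 0, 0.5, 0, 0, 0.2, 0, 0, 0, 0.5, 0, 0, 0, 0, 0, 0, 0.5, 0, 0, 0, 0, 0, 0]

```text
time: 35.9
tool_pos: [0.5749, -0.3705, 0.0226]
tcp_rot: [3.137, -0.135, 0.004]
wrist_force: [-0.3, 0.0, -0.7]
width: 0.192
grip_force: 61.5
```

move_arm:
  series: [3, 0, 0, 0, 0, 0, 0, 3, 0, 0, 0, 0, 0, 0, 3, 0, 0, 0, 0, 0, 0, 3, 0, 0, -4, 0, 0, 0, 3, 0, 0, -5, 0, 0, 0]

```text
time: 36.52
tool_pos: [0.5724, -0.3691, 0.1098]
tcp_rot: [-3.136, 0.136, 0.006]
wrist_force: [0.0, -0.4, 0.5]
width: 0.351
grip_force: 0.0
```

```bash
python3 - <<'E'
from plan import *
plan([(.3811,.2848,.12,-100.9,4),(.3811,.2848,.07,-100.9,4)],3)
E
python3 m2.py
```

```text
t 36.525 at [ 0.5724 -0.3691  0.1098] yy -100.9 w 0.35123441843285697 F [ 0.02297085 -0.43946946  0.52343796]
[4,-1.9,-4.88,-0.06,-0,0,0.5,4,-1.94,-4.87,-0.06,-0,0,0.4,4,-1.98,-4.86,-0.06,-0,0.1,0.5,4,-2.02,-4.83,-0.07,-0,-0,0.4,4,-2.05,-4.83,-0.06,-0,-0,0.5]
[4,-2.09,-4.8,-0.07,-0.1,0,0.4,4,-2.13,-4.79,-0.07,0,0,0.5,4,-2.17,-4.77,-0.07,0,0,0.5,4,-2.21,-4.75,-0.08,0,0,0.4,4,-2.25,-4.74,-0.07,0,0.1,0.5]
[4,-2.28,-4.72,-0.08,0,-0,0.4,4,-2.32,-4.7,-0.07,-0,-0,0.5,4,-2.36,-4.68,-0.08,-0,0,0.4,4,0,0,5,-0,0,0,4,0,0,0,0,0,0]
[4,0,0,0,0,0,0,4,0,0,0,0,0,0]
yellow liner [ 0.6126 -0.1622] 174.9 tool None
green liner [ 0.6019 -0.2309] 173.7 tool (array([0.381 , 0.2847, 0.02  ]), np.float64(169.19029267036717), 204, array([200.3235, 273.6373]))
   height from two views [0.3817 0.2882 0.0099] 0.0022097659794479045
blue liner [ 0.5842 -0.2987] 175.6 tool None
red liner [ 0.5713 -0.367 ] 177.3 tool None
```

move_arm:
  series: [4, -1.9, -4.88, -0.06, 0, 0, 0.5, 4, -1.94, -4.87, -0.06, 0, 0, 0.4, 4, -1.98, -4.86, -0.06, 0, 0, 0.5, 4, -2.02, -4.83, -0.07, 0, 0, 0.4, 4, -2.05, -4.83, -0.06, 0, 0, 0.5]

```text
time: 37.25
tool_pos: [0.4993, -0.1169, 0.1137]
tcp_rot: [-3.135, 0.2, -0.0]
wrist_force: [0.6, 1.0, 0.1]
width: 0.471
grip_force: 0.0
```

move_arm:
  series: [4, -2.09, -4.8, -0.07, 0, 0, 0.4, 4, -2.13, -4.79, -0.07, 0, 0, 0.5, 4, -2.17, -4.77, -0.07, 0, 0, 0.5, 4, -2.21, -4.75, -0.08, 0, 0, 0.4, 4, -2.25, -4.74, -0.07, 0, 0, 0.5]

```text
time: 37.88
tool_pos: [0.4258, 0.1345, 0.1176]
tcp_rot: [-3.13, 0.262, -0.001]
wrist_force: [0.7, 0.8, 0.2]
width: 0.468
grip_force: 0.0
```

move_arm:
  series: [4, -2.28, -4.72, -0.08, 0, 0, 0.4, 4, -2.32, -4.7, -0.07, 0, 0, 0.5, 4, -2.36, -4.68, -0.08, 0, 0, 0.4, 4, 0, 0, 4.5, 0, 0, 0, 4, 0, 0, 0, 0, 0, 0]

```text
time: 38.5
tool_pos: [0.3788, 0.2824, 0.0716]
tcp_rot: [3.122, -0.294, -0.01]
wrist_force: [-0.5, 0.0, 0.1]
width: 0.466
grip_force: 0.0
```

move_arm:
  series: [4, 0, 0, 0, 0, 0, 0, 4, 0, 0, 0, 0, 0, 0]

```text
time: 38.75
tool_pos: [0.3837, 0.284, 0.0764]
tcp_rot: [-3.126, 0.299, -0.003]
wrist_force: [0.3, 0.2, 0.3]
width: 0.468
grip_force: 0.0
```

```bash
python3 st.py; python3 - <<'E'
from plan import *
plan([(.381,.2848,.018,-100.9,4)],1)
E
```

```text
38.75 [0.3837 0.284  0.0764] yy -100.92 tilt [0.002 0.001] F [0.3 0.2 0.3] M [ 0.02 -0.01 -0.05] q [ 33.5   3.2 124.5  -0.   52.2 134.4] w 0.468 0.0
t 38.75 at [0.3837 0.284  0.0764] yy -100.9 w 0.4684758016818039 F [0.34504903 0.20743764 0.34081774]
[4,-0.15,-0.01,2.92,-0,-0.1,-0,4,-0.14,-0.01,2.92,-0.1,-0,-0,4,0,0,0,0,0,0]
```

move_arm:
  series: [4, -0.12, 0, 2.9, 0, 0, 0, 4, -0.1, 0, 2.6, 0, 0, 0, 4, 0, 0, 0.3, 0, 0, 0, 4, 0, 0, 0, 0, 0, 0, 0.5, 0, 0, 0, 0, 0, 0]

```text
time: 39.38
tool_pos: [0.3815, 0.285, 0.0184]
tcp_rot: [-3.126, 0.297, -0.003]
wrist_force: [0.7, 1.0, 0.5]
width: 0.268
grip_force: 0.0
```

move_arm:
  series: [0.5, 0, 0, 0, 0, 0, 0, 0.5, 0, 0, 0, 0, 0, 0, 0.5, 0, 0, 0, 0, 0, 0, 0.5, 0, 0, 0, 0, 0, 0]

```text
time: 39.88
tool_pos: [0.3814, 0.285, 0.0186]
tcp_rot: [-3.126, 0.297, -0.003]
wrist_force: [-0.9, -1.9, 5.8]
width: 0.187
grip_force: 60.5
```

```bash
python3 st.py; python3 - <<'E'
from plan import *
# head at -x world: heading 175; origin = grasp+20mm*heading -> grasp = centre-20mm*heading
g=np.array([.6001,-.2313])-.02*np.array([np.cos(np.radians(175)),np.sin(np.radians(175))]);print(g)
s,R=toolyaw();x,y,z=s["tool_pos"]
plan([(x,y,.09,-100.9,.5),(*g,.09,-95,.5)],2)
E
```

```text
39.875 [0.3814 0.285  0.0186] yy -100.84 tilt [0.002 0.001] F [-0.9 -1.9  5.8] M [-0.28  0.1  -0.09] q [ 33.8   8.3 126.5  -0.   45.  134.6] w 0.187 60.506343841552734
[ 0.62002389 -0.23304311]
t 39.875 at [0.3814 0.285  0.0186] yy -95.0 w 0.1873724686916065 F [-0.88169704 -1.93993489  5.82692952]
[0.5,0.01,-0.01,-3.57,-0,-0.1,0,0.5,-0,-0,-3.57,-0.1,-0,0.1,0.5,3.02,4.21,0,0,-0,-0.5,0.5,2.99,4.24,0,0,-0,-0.6,0.5,2.94,4.27,0,0,-0,-0.5]
[0.5,2.91,4.29,0,0,-0,-0.6,0.5,2.86,4.33,0.01,0,-0,-0.5,0.5,2.82,4.35,-0,0,-0,-0.5,0.5,2.78,4.37,-0,0,-0,-0.6,0.5,2.74,4.41,-0,0,-0,-0.5]
[0.5,2.7,4.42,-0,0,-0,-0.6,0.5,2.65,4.46,0,0,-0,-0.5,0.5,2.61,4.48,0,0,-0,-0.5,0.5,0,0,0,0,0,0,0.5,0,0,0,0,0,0]
```

move_arm:
  series: [0.5, 0, 0, -3.57, 0, 0, 0, 0.5, 0, 0, -3.57, 0, 0, 0, 0.5, 3.02, 4.21, 0, 0, 0, -0.5, 0.5, 2.99, 4.24, 0, 0, 0, -0.6, 0.5, 2.94, 4.27, 0, 0, 0, -0.5]

```text
time: 40.5
tool_pos: [0.4464, 0.1422, 0.0893]
tcp_rot: [-3.131, 0.251, -0.003]
wrist_force: [0.9, 0.8, -0.3]
width: 0.186
grip_force: 59.7
```

move_arm:
  series: [0.5, 2.91, 4.29, 0, 0, 0, -0.6, 0.5, 2.86, 4.33, 0, 0, 0, -0.5, 0.5, 2.82, 4.35, 0, 0, 0, -0.5, 0.5, 2.78, 4.37, 0, 0, 0, -0.6, 0.5, 2.74, 4.41, 0, 0, 0, -0.5]

```text
time: 41.12
tool_pos: [0.5553, -0.0938, 0.0889]
tcp_rot: [-3.136, 0.179, -0.002]
wrist_force: [1.2, 1.3, -1.4]
width: 0.19
grip_force: 59.7
```

move_arm:
  series: [0.5, 2.7, 4.42, 0, 0, 0, -0.6, 0.5, 2.65, 4.46, 0, 0, 0, -0.5, 0.5, 2.61, 4.48, 0, 0, 0, -0.5, 0.5, 0, 0, 0, 0, 0, 0, 0.5, 0, 0, 0, 0, 0, 0]

```text
time: 41.75
tool_pos: [0.6191, -0.233, 0.0881]
tcp_rot: [-3.138, 0.137, 0.001]
wrist_force: [-0.1, 0.5, -1.0]
width: 0.189
grip_force: 59.7
```

```bash
python3 - <<'E'
from plan import *
plan([(.62,-.233,.04,-95,.5),(.62,-.233,.0245,-95,.5)],2)
S=read_camera("scene");cv2.imwrite("pics/p7.png",cv2.resize(S[200:390,150:380],None,fx=2,fy=2)[:,:,::-1])
E
```

```text
t 41.75 at [ 0.6191 -0.233   0.0881] yy -95.0 w 0.1892460647247794 F [-0.06634247  0.45056339 -0.96508702]
[0.5,0.09,-0,4.81,-0,0.1,0,0.5,-0,-0,1.55,-0,-0,0,0.5,0,0,0,0,0,0,0.5,0,0,0,0,0,0]
```

View pics/p7.png

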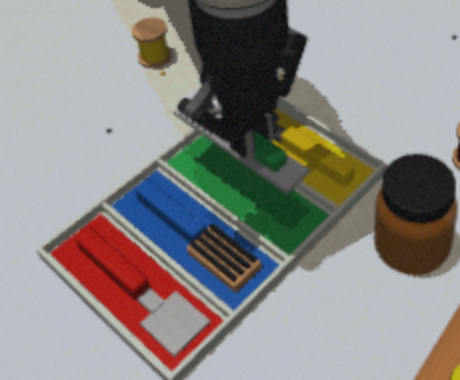

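move_arm:
  series: [0.5, 0.08, 0, 4.7, 0, 0, 0, 0.5, 0, 0, 1.5, 0, 0, 0, 0.5, 0, 0, 0.2, 0, 0, 0, 0.5, 0, 0, 0, 0, 0, 0, 0.5, 0, 0, 0, 0, 0, 0]

```text
time: 42.42
tool_pos: [0.621, -0.2333, 0.0253]
tcp_rot: [3.138, -0.135, 0.002]
wrist_force: [-0.4, 0.7, 0.2]
width: 0.187
grip_force: 59.7
```

move_arm:
  series: [3, 0, 0, 0, 0, 0, 0, 3, 0, 0, 0, 0, 0, 0, 3, 0, 0, 0, 0, 0, 0, 3, 0, 0, -4, 0, 0, 0, 3, 0, 0, -5, 0, 0, 0]

```text
time: 43.05
tool_pos: [0.619, -0.2328, 0.1133]
tcp_rot: [-3.137, 0.136, 0.006]
wrist_force: [0.7, -0.6, 0.0]
width: 0.351
grip_force: 0.0
```

move_arm:
  series: [3, 0, 0, -5, 0, 0, 0, 3, -5, 0, -5, 0, 0, 0, 3, -5, 3, 0, 0, 0, 0, 3, -5, 5, 0, 0, 0, 0, 3, -5, 5, 0, 0, 0, 0]

```text
time: 43.68
tool_pos: [0.4269, -0.3363, 0.209]
tcp_rot: [3.138, -0.134, 0.001]
wrist_force: [0.0, -1.0, 0.7]
width: 0.35
grip_force: 0.0
```

move_arm:
  series: [3, 0, 5, 0, 0, 0, 0, 3, 0, 5, 0, 0, 0, 0, 3, 0, 5, 0, 0, 0, 0, 3, 0, 0, 0, 0, 0, 0, 3, 0, 0, 0, 0, 0, 0]

```text
time: 44.3
tool_pos: [0.4151, -0.4846, 0.2081]
tcp_rot: [-3.137, 0.137, 0.001]
wrist_force: [-0.4, 0.4, -0.2]
width: 0.351
grip_force: 0.0
```

```bash
python3 st.py; python3 - <<'E'
from h import *
T=read_camera("top");S=read_camera("scene")
cv2.imwrite("pics/p8.png",np.vstack([cv2.resize(T[90:290,130:490],None,fx=2,fy=1.5),cv2.resize(S[110:390,100:460],None,fx=1,fy=1).repeat(2,1)[:280]])[:590,:,::-1])
E
```

```text
44.3 [ 0.4151 -0.4846  0.2081] yy -94.99 tilt [-0.     0.001] F [-0.4  0.4 -0.2] M [ 0.01  0.03 -0.06] q [-51.7  12.4  98.6   0.   69.1  43.3] w 0.351 0.0
```

View pics/p8.png

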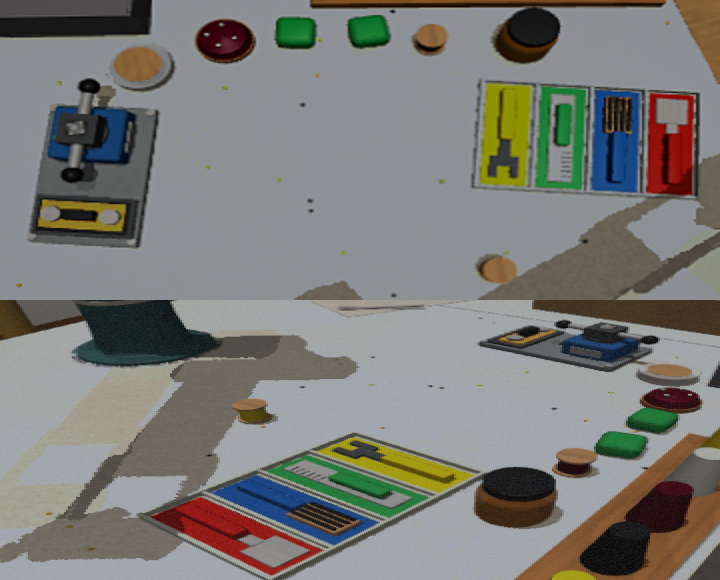

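```bash
python3 m1.py | sed -n 2p; python3 - <<'E'
from workcell import *
print(finish_job())
E
```

```text
shaft 67 [167.4478 174.9552] ((605.5560302734375, 345.6620788574219), (18.7889347076416, 18.953672409057617), 11.721129417419434)
the job is handed in; nothing more can be done
None
```

The job is handed in at about 44 s: the die plate lies in its bed, the T-handle is fully home and turned clockwise to the stop, and all four tools lie in the compartments of their colours. The stop rests on the rise in wrist torque and the shaft angle, because the handle hid the pointer.

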